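Set out the testing mat for the next lot

ROBOT

A 6-joint arm with a two-finger parallel gripper is mounted at the origin on a cart in front of the work surface, level with it; the furniture and walls round the work are solid. World frame = base frame: x ahead of the robot, y to its left, z up, the work surface at z = 0. Lengths are in mm, angles in rad, forces in N, time in s.
With the tool pointing down it reaches from about 275 to 1000 mm from the base axis. Payload 8.4 kg.
Tool frame: the origin (TCP) lies midway between the tips of the shut fingers; the grasp point (between the pads) lies 19 mm behind it; z points along the fingers, y is the line along which they close (so a half turn about z gives the same grasp; the last joint's range is limited). The gripper opens to 85 mm and grips with 20 to 120 N. Pads are 22 mm wide; open, the fingers measure 114 mm over their backs; the gripper's body (76 mm by 85 mm) begins 54 mm behind the grasp point. The pads swing forward as they close: fully open they stand 13 mm farther back than shut.
Start: joints at [1.255, 0.353, 1.633, -0, 1.155, -0.002], TCP at [192.921, 594.483, 231.281] pointing down, gripper open.
Joint ranges: [-2.63, 2.63], [-0.92, 2.1], [0.06, 2.66], [-1.3, 4.44], [0, 2.69], [-3.02, 3.02]. Speed limits (rad/s): [2.22, 2.22, 2.79, 3.14, 3.14, 3.14].

INTERFACE

Orientations are given as [roll, pitch, yaw] about the fixed x, y, z axes, in that order (R = Rz(yaw) Ry(pitch) Rx(roll)).
In Python, from rig import monitor, imaging, r gives the robot as it stands.
- The arm moves only by the tool drive_tool, never from a script. Its argument "plan" is a list of rows, each an object of numbers: "x", "y", "z": the shift along the tool's x, y, z in units of 50 mm (1.0 is 50 mm); "ax", "ay", "az": the turn, a rotation vector about the tool's x, y, z in units of 6 degrees (1.0 is 6 degrees); "hand": the finger opening in mm, from 0 to 85.4. In form: [{"x": .., "y": .., "z": .., "ax": .., "ay": .., "az": .., "hand": ..}, ...]. A call has 1 to 8 rows; each row is the pose to reach, as a shift and turn from the pose commanded when the call began, along the tool's axes at that moment; what a row does not reach only later rows make up. A row lasts 1/10 s, in which the tool goes at most 50 mm and 8.59 degrees, less where a joint would pass 70% of its speed; a pose out of reach is approached as far as the arm can. A call with a gripper value outside its range is refused whole. The fingers move at their own pace and stop on an object; "grip_force" is the grip in N (left out, the last holds). Time passes only in rows, so rows that repeat a pose let the fingers close. It gives the time, the measured TCP pose, the force, the opening and the grip force at its end, in the units of the state.
- monitor.sense(): the state, without advancing time (a new reading comes with each control period).
- imaging.grab_frame(name): name is "scene" or "side" or "wrist"; returns the picture (480x640x3 uint8, red, green, blue); there is no depth.
- imaging.camera_info(name): a dict with "mtx" (3x3 intrinsics, pixels), "R" (3x3) and "t" (3): a world point X has camera coordinates R X + t. Camera axes: x right, y down, z forward; pixel columns grow to the right and rows downward; lengths in mm; the calibration is good to about 2 mm. A picture is of the moment at which its call begins: read the wrist's pose just before it. camera_info takes no time and is no camera call; for the wrist camera it gives the pose at the moment of the call.
- r.sign_off(): hands the job in; it is judged then, once.
The state is a dict: "clock": time; "qpos": joint angles; "qvel": joint speeds; "joint_efforts": joint torques, N m; "eef_pos": TCP position; "tcp_rot": TCP orientation; "contact_force": force on the tool from outside, world axes, zero at the start; "wrist_torque": the same for the moment, N m; "opening": opening from 0.0 (shut) to 1.0 (fully open); "grasp_force": force on a finger pad.
Only numpy, scipy, OpenCV 4.12 (cv2) and the standard library are available. Lean on these libraries where they do the work, as an engineer would, in place of code of your own. Each camera call takes 0.05 s, during which the arm holds its last target. There are 200 camera calls.

TASK

Set out the green mat for the next lot: lay the tag bundle on the middle of the beige parcel, lengthwise along it, and stand the brass weight on the middle of the tags to hold them down; stand the rubber stamp on the middle of the closed blue ink pad. Lay the black touchstone on the mat midway between the parcel and the ink pad, square to the mat with its long side along the mat's length, and stand the dropper bottle on the mat straight behind the middle of the touchstone (on the side away from the robot) with a gap of about 2 cm. Keep the bottle upright throughout and leave the loupe and the bead bar where they lie.

Things in the scene. Friction and masses are not known exactly. Their poses are not given: they have to be found in the camera images.
- mat: Thin green testing mat, fixed, lying flat on the worktop: 180 x 440 mm, 3 mm thick, with a white stitched border. Origin: centre of its underside, which is also the point midway between the parcel and the ink pad. Its x axis points away from the robot (turned up to 9 degrees either way), its y axis runs along the 440 mm length, to the robot's left.
- parcel: Flat beige paper parcel, fixed on one end of the mat (left or right, it varies), 145 mm from the mat's centre: 140 (x, long) x 82 (y) mm, its flat top 11.5 mm above its underside. Origin: centre of its underside, which lies on the mat. x is its long axis.
- ink_pad: Closed dark-blue stamp-pad tin, fixed on the other end of the mat, 145 mm from the mat's centre: 74 (x) x 110 (y) mm, 16.5 mm high, flat top. Origin: centre of its underside, which lies on the mat.
- tags_center (a point): Bundle of light-brown card tags lying flat, loose, a rigid block 31 (x) x 61 (y, long) x 10 mm (z), 30 g. This point is its centre, half-way up.
- weight_center (a point): Brass check weight standing upright, loose: body 22 mm in diameter and 23 mm high, with a 13 mm knob above it, 32 mm high in all, 0.1 kg. This point is on its axis, half-way up (16 mm above its foot).
- touchstone_center (a point): Black flat touchstone (a test stone), loose: 40 (x) x 64 (y, long) x 11 mm (z), 70 g. This point is its centre, half-way up.
- bottle_center (a point): Small amber dropper bottle with a black dropper cap, closed, standing upright, loose: body 30 mm in diameter up to 53 mm, cap 18 mm in diameter above it, 82 mm high in all, 35 g. This point is on its axis, half-way up (41 mm above its foot).
- stamp_center (a point): Brown wooden rubber stamp standing upright on its foot, loose: foot 26 (x) x 48 (y) x 12 mm, above it a turned round handle up to 29 mm in diameter, 73 mm high in all, 45 g. This point is on its axis, half-way up (36.5 mm above its underside).
- loupe_center (a point): Opened folding loupe with a black case, loose, lying among the other things: 28 (x) x 60 (y) x 19 mm. Not part of the job, to be left alone. This point is its centre, half-way up.
- bead_bar_center (a point): Small green, white and red bead bar of a bracelet, loose, lying among the other things: 11 (x) x 50 (y) x 11 mm. Not part of the job, to be left alone. This point is its centre, half-way up.

How it is judged:
By the outcome, as a careful person would: the job done as asked, in the order asked, and still so for the second after the job is handed in, with the robot touching nothing.
It also fails if it takes over 128 s, if anything falls off the work surface, if the arm or the gripper's body presses on something with over 40 N, if the wrist force passes 120 N, or if a joint passes its speed limit or range.

## Working session

There is one attempt and no reset: what is moved stays moved. The work goes in short steps, Python scripts to look and compute and a tool call to move; the robot and the scene stay as the last step left them, time stands still between calls to the robot, and variables do not carry over. Pictures are saved under pics/ and viewed, at most 17 in all, crops included, and the job is handed in when it is done.

Besides the shell and the picture viewer there is one more tool, called after "Call:" as a command line: name --argument value ..., lists and objects as JSON in quotes. drive_tool: Moves the arm, as the interface text tells. Its arguments: {"type":"object","properties":{"plan":{"type":"array","items":{"type":"object","properties":{"x":{"type":"number"},"y":{"type":"number"},"z":{"type":"number"},"ax":{"type":"number"},"ay":{"type":"number"},"az":{"type":"number"},"hand":{"type":"number"}}}},"grip_force":{"type":"number"}},"required":["plan"]}

```bash
ls; mkdir -p pics; python3 - <<'E'
from rig import monitor, imaging, r
import cv2
for n in("scene","side","wrist"):
    f=imaging.grab_frame(n); cv2.imwrite(f"pics/{n}0.png",f[:,:,::-1]); i=imaging.camera_info(n); print(n,i["mtx"].tolist(),(-i["R"].T@i["t"]).round(), i["R"].round(3).tolist())
s=monitor.sense(); print(s)
E
```

```text
pics
scene [[525.3489274266719, 0.0, 328.36870155582756], [0.0, 525.3489274266719, 246.44978542198882], [0.0, 0.0, 1.0]] [-204. -714.  769.] [[0.705, -0.709, 0.024], [-0.4, -0.425, -0.812], [0.586, 0.562, -0.583]]
side [[578.927195309876, 0.0, 318.5517069578248], [0.0, 578.927195309876, 251.45766744260803], [0.0, 0.0, 1.0]] [ 116. 1216.  954.] [[-0.943, -0.332, 0.004], [-0.194, 0.539, -0.82], [0.27, -0.774, -0.573]]
wrist [[349.8027573092039, 0.0, 317.5117855211563], [0.0, 349.8027573092039, 239.4782314334868], [0.0, 0.0, 1.0]] [117. 619. 373.] [[0.308, 0.951, -0.001], [0.905, -0.293, 0.307], [0.292, -0.096, -0.952]]
{'clock': 0.15, 'qpos': array([ 1.25457125e+00,  3.53496936e-01,  1.63393502e+00,  3.13271587e-05,
        1.15517991e+00, -2.39214371e-03]), 'qvel': array([-0.0013214 , -0.00226194, -0.00382195, -0.00069926,  0.00033738,
       -0.00142524]), 'joint_efforts': array([-8.79690424e-05, -6.05637074e+01, -3.42339206e+01,  6.56700678e-06,
        6.22178675e-03, -9.74082297e-06]), 'eef_pos': array([192.82158765, 594.15380286, 230.74131739]), 'tcp_rot': array([-3.14057351e+00, -3.10853168e-05,  2.82774704e+00]), 'contact_force': array([-0.40730855,  0.1897596 ,  0.8352138 ]), 'wrist_torque': array([-0.0146736 ,  0.02192207, -0.01735633]), 'grasp_force': 0.0, 'opening': 0.999493269465956}
```

View pics/scene0.png

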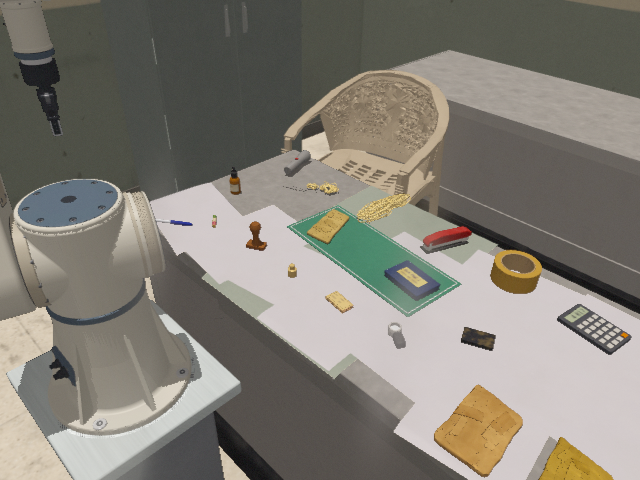

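View pics/side0.png

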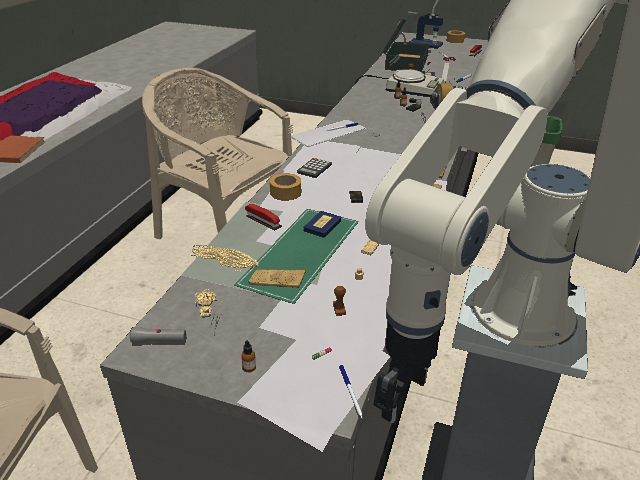

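The scene view shows the parcel at (328,226) on the left of the mat, the ink pad at (411,279), bottle (235,181), stamp (256,236), weight (292,270), tags (339,301), touchstone (478,338), loupe (396,334) and bead bar (214,221). The side view shows the same layout.

```bash
cat > h.py <<'E'
from rig import monitor, imaging, r
import cv2, numpy as np
from scipy.spatial.transform import Rotation as Ro
def ray(info,uv,z):
    uv=np.atleast_2d(np.float64(uv)); d=np.c_[uv,np.ones(len(uv))]@np.linalg.inv(info["mtx"]).T@info["R"]
    c=-info["R"].T@info["t"]; return c+d*((z-c[2])/d[:,2])[:,None]
def proj(info,X):
    p=np.atleast_2d(np.float64(X))@info["R"].T+info["t"]; p=p@info["mtx"].T; return p[:,:2]/p[:,2:]
def grab(n):
    i=imaging.camera_info(n); return i,imaging.grab_frame(n)
def go(x,y,z,yaw,lead=(0,0)):
    """units of shift & turn from present pose to tool-down pose with tool yaw (deg, of tool y axis; mod 180)"""
    s=monitor.sense(); R0=Ro.from_euler('xyz',s["tcp_rot"])
    best=None
    for k in(0,180):
        R=Ro.from_euler('xyz',[180,0,yaw-90+k],degrees=True)
        v=(R0.inv()*R).as_rotvec(degrees=True)/6
        dq=v[2]*6 # tool z is down: turn about it raises joint 6
        if best is None or abs(v[2])<abs(best[2]): best=v
    d=R0.inv().apply(np.array([x,y,z])-s["eef_pos"])/50
    print("shift",d.round(3),"turn",best.round(3),"q1,q6",s["qpos"][[0,5]].round(2),"t",round(s["clock"],2),"F",s["contact_force"].round(1),"open",round(s["opening"]*85.4,1))
E
python3 - <<'E'
from h import *
i=imaging.camera_info("scene"); j=imaging.camera_info("side")
S=dict(parcel=(328,226,14),pad=(411,279,19),bottle=(235,194,0),stamp=(256,246,5),weight=(292,275,0),tags=(339,301,10),loupe=(396,336,5),stone=(478,338,11),bead=(214,221,8),c1=(287,226,3),c2=(340,205,3),c3=(459,282,3),c4=(408,313,3))
D=dict(parcel=(278,278,14),pad=(322,223,19),bottle=(249,370,0),stamp=(340,310,5),weight=(360,277,0),tags=(370,248,10),stone=(356,197,11),bead=(321,353,8),c1=(292,301,3),c2=(236,285,3),c3=(306,209,3),c4=(357,222,3))
for k,v in S.items(): print(k,ray(i,v[:2],v[2])[0].round(),ray(j,D[k][:2],D[k][2])[0].round() if k in D else '')
s=monitor.sense(); R=Ro.from_euler('xyz',s["tcp_rot"]); w=imaging.camera_info("wrist"); print("cam in tool",R.inv().apply(-w["R"].T@w["t"]-s["eef_pos"]),R.inv().apply(w["R"].T@[0,0,1]), R.as_matrix().round(2).tolist())
go(420,50,480,0)
E
```

```text
parcel [618.  79.  14.] [620.  99.  14.]
pad [ 596. -209.   19.] [ 597. -192.   19.]
bottle [556. 395.   0.] [559. 413.   0.]
stamp [434. 147.   5.] [428. 157.   5.]
weight [426.   5.   0.] [420.   3.   0.]
tags [ 431. -141.   10.] [ 428. -125.   10.]
loupe [ 443. -290.    5.] 
stone [ 553. -412.   11.] [ 549. -394.   11.]
bead [422. 307.   8.] [423. 318.   8.]
c1 [551. 164.   3.] [555. 163.   3.]
c2 [731. 143.   3.] [719. 151.   3.]
c3 [ 685. -281.    3.] [ 681. -278.    3.]
c4 [ 516. -264.    3.] [ 506. -258.    3.]
cam in tool [  79.59834293    0.59790403 -142.6980422 ] [-3.07494356e-01  2.56426010e-04  9.51549870e-01] [[-0.95, 0.31, -0.0], [0.31, 0.95, -0.0], [0.0, -0.0, -1.0]]
shift [-7.681 -8.954 -4.976] turn [-9.0000e-03  6.0000e-03  1.2003e+01] q1,q6 [ 1.25 -0.  ] t 0.15 F [-0.4  0.2  0.8] open 85.4
```

```bash
python3 - <<'E'
from h import *
go(450,0,450,90)
E
```

```text
shift [-8.561 -9.719 -4.376] turn [-1.000e-02 -2.000e-03 -2.997e+00] q1,q6 [ 1.25 -0.  ] t 0.15 F [-0.4  0.2  0.8] open 85.4
```

Call:
drive_tool --plan '[{"z": -1}, {"x": -1, "y": -1, "z": -2}, {"x": -8.56, "y": -9.72, "z": -4.38, "az": -3}, {"x": -8.56, "y": -9.72, "z": -4.38, "az": -3}, {"x": -8.56, "y": -9.72, "z": -4.38, "az": -3}, {"x": -8.56, "y": -9.72, "z": -4.38, "az": -3}, {"x": -8.56, "y": -9.72, "z": -4.38, "az": -3}, {"x": -8.56, "y": -9.72, "z": -4.38, "az": -3}]'

```text
invalid input
```

```bash
python3 - <<'E'
from h import *
go(450,0,450,90)
E
```

```text
shift [-8.561 -9.719 -4.376] turn [-1.000e-02 -2.000e-03 -2.997e+00] q1,q6 [ 1.25 -0.  ] t 0.15 F [-0.4  0.2  0.8] open 85.4
```

Call:
drive_tool --plan '[{"x": 0, "y": 0, "z": -1, "ax": 0, "ay": 0, "az": 0, "hand": 85}, {"x": -8.56, "y": -9.72, "z": -4.38, "ax": 0, "ay": 0, "az": -3, "hand": 85}, {"x": -8.56, "y": -9.72, "z": -4.38, "ax": 0, "ay": 0, "az": -3, "hand": 85}, {"x": -8.56, "y": -9.72, "z": -4.38, "ax": 0, "ay": 0, "az": -3, "hand": 85}, {"x": -8.56, "y": -9.72, "z": -4.38, "ax": 0, "ay": 0, "az": -3, "hand": 85}, {"x": -8.56, "y": -9.72, "z": -4.38, "ax": 0, "ay": 0, "az": -3, "hand": 85}, {"x": -8.56, "y": -9.72, "z": -4.38, "ax": 0, "ay": 0, "az": -3, "hand": 85}, {"x": -8.56, "y": -9.72, "z": -4.38, "ax": 0, "ay": 0, "az": -3, "hand": 85}]'

```text
clock: 0.95
eef_pos: [327.5, 281.7, 370.1]
tcp_rot: [3.142, 0.0, -3.141]
contact_force: [0.5, -0.1, -0.5]
opening: 0.996
grasp_force: 0.0
```

```bash
python3 - <<'E'
from h import *
go(450,0,450,90)
E
```

```text
shift [-2.445 -5.637 -1.597] turn [0.    0.002 0.008] q1,q6 [ 0.71 -0.86] t 0.95 F [ 0.5 -0.1 -0.5] open 85.1
```

Call:
drive_tool --plan '[{"x": -2.44, "y": -5.64, "z": -1.6, "ax": 0, "ay": 0, "az": 0, "hand": 85}, {"x": -2.44, "y": -5.64, "z": -1.6, "ax": 0, "ay": 0, "az": 0, "hand": 85}, {"x": -2.44, "y": -5.64, "z": -1.6, "ax": 0, "ay": 0, "az": 0, "hand": 85}, {"x": -2.44, "y": -5.64, "z": -1.6, "ax": 0, "ay": 0, "az": 0, "hand": 85}, {"x": -2.44, "y": -5.64, "z": -1.6, "ax": 0, "ay": 0, "az": 0, "hand": 85}, {"x": -2.44, "y": -5.64, "z": -1.6, "ax": 0, "ay": 0, "az": 0, "hand": 85}, {"x": -2.44, "y": -5.64, "z": -1.6, "ax": 0, "ay": 0, "az": 0, "hand": 85}, {"x": -2.44, "y": -5.64, "z": -1.6, "ax": 0, "ay": 0, "az": 0, "hand": 85}]'

```text
clock: 1.75
eef_pos: [450.3, -0.4, 450.0]
tcp_rot: [-3.141, 0.001, 3.138]
contact_force: [0.2, -0.1, 0.3]
opening: 0.994
grasp_force: 0.0
```

```bash
python3 - <<'E'
from h import *
i,f=grab("wrist"); cv2.imwrite("pics/w1.png",f[:,:,::-1])
s=monitor.sense(); print(s["eef_pos"],s["qvel"].round(3)); import pickle; pickle.dump(i,open("w1.pkl","wb"))
E
```

```text
[449.54174248   0.91911568 449.44771785] [ 0.043 -0.009  0.022  0.009 -0.     0.015]
```

View pics/w1.png

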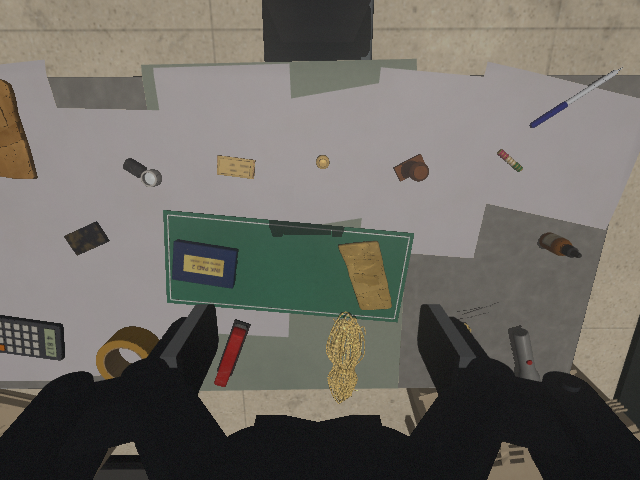

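The wrist overview shows the mat (corners about 167,211 / 412,234 / 398,320 / 168,302), parcel (367,275), pad (205,263), tags (236,167), weight (322,161), stamp foot (408,169), bottle (550,243) and stone (87,238).

```bash
cat > seg.py <<'E'
from h import *
def blob(f,uv,lo,hi,win=60,k=3):
    h=cv2.cvtColor(f,cv2.COLOR_RGB2HSV); m=cv2.inRange(h,np.array(lo),np.array(hi)); m=cv2.morphologyEx(m,cv2.MORPH_CLOSE,np.ones((k,k)))
    w=np.zeros_like(m); u,v=map(int,uv); w[max(0,v-win):v+win,max(0,u-win):u+win]=255; m&=w
    cs,_=cv2.findContours(m,cv2.RETR_EXTERNAL,cv2.CHAIN_APPROX_NONE)
    return max(cs,key=cv2.contourArea)[:,0,:].astype(float) if cs else None
def rect(i,c,z):
    P=ray(i,c,z)[:,:2].astype(np.float32); (cx,cy),(w,h),a=cv2.minAreaRect(P)
    if w>h: w,h,a=h,w,a+90
    return dict(c=(round(cx,1),round(cy,1)),size=(round(w,1),round(h,1)),longdir=round((a+90)%180,1),area=round(cv2.contourArea(P)))
E
python3 - <<'E'
from seg import *
import pickle
i=pickle.load(open("w1.pkl","rb")); f=cv2.imread("pics/w1.png")[:,:,::-1].copy()
hs=cv2.cvtColor(f,cv2.COLOR_RGB2HSV)
T=dict(mat=((290,265),(65,90,30),(95,255,255),140,3,25),parcel=((367,275),(8,70,60),(28,255,255),40,14.5,3),pad=((205,263),(105,80,20),(135,255,255),45,19.5,15),tags=((236,167),(8,40,90),(28,255,255),35,10,5),weight=((322,161),(10,60,60),(30,255,255),20,23,3),stamp=((411,168),(0,70,20),(20,255,255),30,8,3),stone=((87,238),(0,0,0),(180,255,95),35,11,5),bottle=((555,245),(0,60,0),(25,255,255),30,20,3),bead=((510,160),(0,50,0),(180,255,255),20,8,5))
for k,(uv,lo,hi,w,z,kk) in T.items():
    c=blob(f,uv,lo,hi,w,kk)
    print(k,hs[uv[1],uv[0]],rect(i,c,z) if c is not None else None)
    if c is not None: cv2.drawContours(f,[c.astype(int)],-1,(255,0,255),1)
cv2.imwrite("pics/w1m.png",f[60:400,:,::-1])
E
```

```text
mat [ 75 105  92] {'c': (617.6, -57.4), 'size': (178.1, 437.8), 'longdir': 84.3, 'area': 73043}
parcel [ 19 132 120] {'c': (628.8, 88.2), 'size': (68.4, 144.9), 'longdir': 16.0, 'area': 8180}
pad [ 21 116 139] {'c': (602.6, -200.8), 'size': (72.7, 108.6), 'longdir': 80.2, 'area': 7497}
tags [ 20 106 169] {'c': (433.7, -134.0), 'size': (31.8, 62.0), 'longdir': 82.4, 'area': 1819}
weight [ 20 115 201] {'c': (424.5, 8.4), 'size': (20.3, 20.8), 'longdir': 89.8, 'area': 335}
stamp [11 83 74] {'c': (442.0, 157.0), 'size': (40.8, 49.6), 'longdir': 118.4, 'area': 1039}
stone [150   6  46] {'c': (555.6, -403.6), 'size': (39.8, 69.7), 'longdir': 113.3, 'area': 2614}
bottle [ 12 124  72] {'c': (564.3, 409.1), 'size': (29.8, 58.7), 'longdir': 64.2, 'area': 846}
bead [ 19  65 162] {'c': (424.8, 315.2), 'size': (10.6, 52.9), 'longdir': 54.1, 'area': 445}
```

View pics/w1m.png

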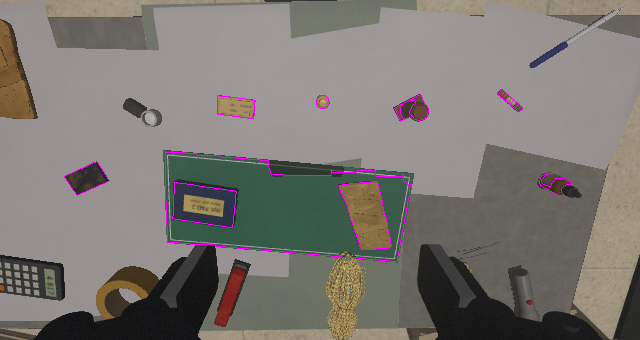

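```bash
cat >> h.py <<'E'
def go(*pts):
    s=monitor.sense(); R0=Ro.from_euler('xyz',s["tcp_rot"]); q=s["qpos"]
    print("pos",s["eef_pos"].round(1),"toolyaw",round(np.degrees(q[0]-q[5]),1),"q6",round(q[5],2),"t",round(s["clock"],1),"F",s["contact_force"].round(1),"open",round(s["opening"]*85.4,1),"grasp",round(s["grasp_force"],1))
    for x,y,z,yaw in pts:
        q1=np.arctan2(y,x); c=[np.radians(yaw+k) for k in(-360,-180,0,180,360)]; c=[a for a in c if abs(q1-a)<2.9]
        a=min(c,key=lambda a:abs(q1-a-q[5])); R=Ro.from_euler('xyz',[np.pi,0,a+np.pi/2])
        v=(R0.inv()*R).as_rotvec(degrees=True)/6
        print("->",(R0.inv().apply(np.array([x,y,z])-s["eef_pos"])/50).round(2),"turn",v.round(2),"q6 to",round(q1-a,2))
E
python3 - <<'E'
from h import *
go((433.7,-134,90,-7.6),(433.7,-134,1,-7.6))
E
```

```text
pos [449.5   0.9 449.4] toolyaw 89.9 q6 -1.57 t 1.8 F [ 0.1  0.8 -0.7] open 84.9 grasp 0.0
-> [ 0.31 -2.7   7.19] turn [-0.000e+00 -1.000e-02  1.625e+01] q6 to -0.17
-> [ 0.31 -2.7   8.97] turn [-0.000e+00 -1.000e-02  1.625e+01] q6 to -0.17
```

Call:
drive_tool --plan '[{"x": 0.31, "y": -2.7, "z": 7.2, "ax": 0, "ay": 0, "az": 16.25, "hand": 60}, {"x": 0.31, "y": -2.7, "z": 7.2, "ax": 0, "ay": 0, "az": 16.25, "hand": 60}, {"x": 0.31, "y": -2.7, "z": 7.2, "ax": 0, "ay": 0, "az": 16.25, "hand": 60}, {"x": 0.31, "y": -2.7, "z": 7.2, "ax": 0, "ay": 0, "az": 16.25, "hand": 60}, {"x": 0.31, "y": -2.7, "z": 7.2, "ax": 0, "ay": 0, "az": 16.25, "hand": 60}, {"x": 0.31, "y": -2.7, "z": 7.2, "ax": 0, "ay": 0, "az": 16.25, "hand": 60}, {"x": 0.31, "y": -2.7, "z": 7.2, "ax": 0, "ay": 0, "az": 16.25, "hand": 60}, {"x": 0.31, "y": -2.7, "z": 7.2, "ax": 0, "ay": 0, "az": 16.25, "hand": 60}]'

```text
clock: 2.6
eef_pos: [432.2, -132.2, 87.0]
tcp_rot: [-3.14, -0.002, 1.937]
contact_force: [-0.1, -0.7, -0.1]
opening: 0.702
grasp_force: 0.0
```

```bash
python3 - <<'E'
from h import *
go((433.7,-134,90,-7.6),(433.7,-134,1,-7.6))
E
```

```text
pos [ 432.2 -132.2   87. ] toolyaw 21.0 q6 -0.67 t 2.6 F [-0.1 -0.7 -0.1] open 59.9 grasp 0.0
-> [-0.04  0.02 -0.06] turn [-0.02 -0.01  4.76] q6 to -0.17
-> [-0.05  0.02  1.72] turn [-0.02 -0.01  4.76] q6 to -0.17
```

Call:
drive_tool --plan '[{"x": -0.04, "y": 0.02, "z": 0, "ax": 0, "ay": 0, "az": 4.76, "hand": 60}, {"x": -0.04, "y": 0.02, "z": 0, "ax": 0, "ay": 0, "az": 4.76, "hand": 60}, {"x": -0.04, "y": 0.02, "z": 0, "ax": 0, "ay": 0, "az": 4.76, "hand": 60}, {"x": -0.04, "y": 0.02, "z": 0, "ax": 0, "ay": 0, "az": 4.76, "hand": 60}, {"x": -0.04, "y": 0.02, "z": 0, "ax": 0, "ay": 0, "az": 4.76, "hand": 60}, {"x": -0.04, "y": 0.02, "z": 0, "ax": 0, "ay": 0, "az": 4.76, "hand": 60}]'

```text
clock: 3.2
eef_pos: [435.5, -133.8, 89.6]
tcp_rot: [-3.141, -0.0, 1.446]
contact_force: [1.3, 0.3, -0.1]
opening: 0.703
grasp_force: 0.0
```

```bash
python3 - <<'E'
from seg import *
i,f=grab("wrist"); uv=proj(i,[433.7,-134,10])[0]; print(uv)
c=blob(f,uv,(8,40,90),(28,255,255),110,5); print(rect(i,c,10))
cv2.drawContours(f,[c.astype(int)],-1,(255,0,255),1); cv2.imwrite("pics/w2.png",f[:,:,::-1])
go((433.7,-134,90,-7.6),(433.7,-134,1,-7.6))
E
```

```text
[315.8629886  251.08594381]
{'c': (427.4, -108.4), 'size': (9.7, 13.0), 'longdir': 81.7, 'area': 62}
pos [ 435.6 -134.    89.7] toolyaw -7.1 q6 -0.18 t 3.2 F [-0.   0.   0.5] open 60.2 grasp 0.0
-> [-0.   -0.04 -0.01] turn [-0.   -0.    0.08] q6 to -0.17
-> [-0.01 -0.04  1.77] turn [-0.   -0.    0.08] q6 to -0.17
```

View pics/w2.png

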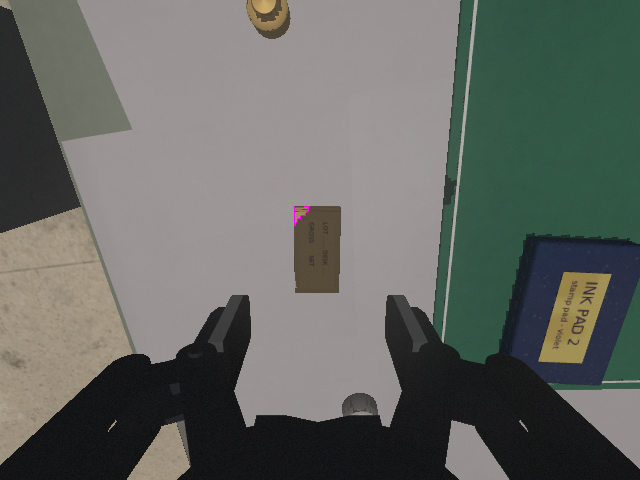

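Tags appear at (317,250), within 1 px of prediction and square to the fingers. Descend and grip.

Call:
drive_tool --plan '[{"x": 0, "y": -0.02, "z": 1, "ax": 0, "ay": 0, "az": 0.08, "hand": 60}, {"x": 0, "y": -0.02, "z": 1.77, "ax": 0, "ay": 0, "az": 0.08, "hand": 60}, {"x": 0, "y": -0.02, "z": 1.77, "ax": 0, "ay": 0, "az": 0.08, "hand": 60}, {"x": 0, "y": -0.02, "z": 1.77, "ax": 0, "ay": 0, "az": 0.08, "hand": 25}, {"x": 0, "y": -0.02, "z": 1.77, "ax": 0, "ay": 0, "az": 0.08, "hand": 25}, {"x": 0, "y": -0.02, "z": 1.77, "ax": 0, "ay": 0, "az": 0.08, "hand": 25}, {"x": 0, "y": -0.02, "z": 1.77, "ax": 0, "ay": 0, "az": 0.08, "hand": 25}, {"x": 0, "y": -0.02, "z": 1.77, "ax": 0, "ay": 0, "az": 0.08, "hand": 25}]' --grip_force 25

```text
clock: 4.05
eef_pos: [436.0, -135.1, 2.9]
tcp_rot: [3.138, 0.001, 1.435]
contact_force: [-0.2, 0.8, 12.5]
opening: 0.356
grasp_force: 26.4
```

```bash
python3 - <<'E'
from h import *
go((560,20,150,-60),(630,87.5,150,-74))
E
```

```text
pos [ 436.  -135.1    2.9] toolyaw -7.8 q6 -0.17 t 4.0 F [-0.2  0.8 12.5] open 30.4 grasp 26.4
-> [ 3.41  2.05 -2.94] turn [ 0.03 -0.01  8.7 ] q6 to 1.08
-> [ 4.93  3.25 -2.93] turn [ 1.000e-02  3.000e-02 -1.896e+01] q6 to -1.71
```

Call:
drive_tool --plan '[{"x": 0, "y": 0, "z": -1, "ax": 0, "ay": 0, "az": 0, "hand": 25}, {"x": 0, "y": 0, "z": -2, "ax": 0, "ay": 0, "az": 0, "hand": 25}, {"x": 3.4, "y": 2.05, "z": -3.6, "ax": 0, "ay": 0, "az": 8.7, "hand": 25}, {"x": 3.4, "y": 2.05, "z": -3.6, "ax": 0, "ay": 0, "az": 8.7, "hand": 25}, {"x": 3.4, "y": 2.05, "z": -3.6, "ax": 0, "ay": 0, "az": 8.7, "hand": 25}, {"x": 3.4, "y": 2.05, "z": -3.6, "ax": 0, "ay": 0, "az": 8.7, "hand": 25}, {"x": 3.4, "y": 2.05, "z": -3.6, "ax": 0, "ay": 0, "az": 8.7, "hand": 25}, {"x": 3.4, "y": 2.05, "z": -3.6, "ax": 0, "ay": 0, "az": 8.7, "hand": 25}]'

```text
clock: 4.85
eef_pos: [562.3, 22.4, 184.1]
tcp_rot: [3.139, -0.005, 0.559]
contact_force: [-0.3, -0.6, -0.6]
opening: 0.353
grasp_force: 25.3
```

Call:
drive_tool --plan '[{"x": 0, "y": 0, "z": 0, "ax": 0, "ay": 0, "az": 0, "hand": 25}, {"x": 0, "y": 0, "z": 0, "ax": 0, "ay": 0, "az": 0, "hand": 25}, {"x": 0, "y": 0, "z": 0, "ax": 0, "ay": 0, "az": 0, "hand": 25}]'

```text
clock: 5.15
eef_pos: [558.7, 19.4, 181.3]
tcp_rot: [-3.142, 0.0, 0.565]
contact_force: [-0.1, -0.3, -1.2]
opening: 0.354
grasp_force: 25.3
```

```bash
python3 - <<'E'
from seg import *
i,f=grab("wrist"); uv=proj(i,[631,87.5,14.5])[0]; print(uv)
c=blob(f,uv,(8,60,50),(28,255,255),110,5); print(rect(i,c,14.5))
P=ray(i,c,14.5)[:,:2]
for a in range(-6,26,2):
    u=np.array([np.cos(np.radians(a)),np.sin(np.radians(a))]);n=np.array([-u[1],u[0]]); p,q=P@u,P@n
    cc=(p.max()+p.min())/2*u+(q.max()+q.min())/2*n; print(a,np.ptp(p).round(1),np.ptp(q).round(1),cc.round(1))
ap=cv2.approxPolyDP(c.astype(np.float32)[:,None],4,True)[:,0]; print(ap, ray(i,ap,14.5)[:,:2].round(0).tolist())
cv2.drawContours(f,[c.astype(int)],-1,(255,0,255),1); cv2.imwrite("pics/w3.png",f[:,:,::-1])
go((630,87.5,100,-74))
E
```

```text
[296.00818896 102.61001756]
{'c': (631.3, 87.2), 'size': (69.3, 142.1), 'longdir': 14.8, 'area': 8234}
-6 133.6 111.1 [629.5  86.4]
-4 133.5 107.5 [629.7  86.4]
-2 133.3 103.8 [630.   86.4]
0 133.0 99.9 [630.2  86.3]
2 132.6 95.9 [630.6  86.4]
4 133.1 91.9 [631.5  86.4]
6 134.0 87.7 [632.   86.5]
8 135.6 83.4 [632.2  86.6]
10 137.6 79.0 [632.   86.6]
12 139.6 74.4 [631.8  86.6]
14 141.4 70.3 [631.5  86.8]
16 143.1 69.0 [630.8  88.4]
18 144.6 68.6 [629.9  90.3]
20 145.8 69.5 [629.1  91.4]
22 147.0 73.0 [628.7  91.2]
24 147.9 76.5 [628.4  91. ]
[[279.   0.]
 [240. 161.]
 [310. 195.]
 [347.  34.]
 [302.   0.]] [[686.0, 136.0], [565.0, 104.0], [572.0, 37.0], [695.0, 80.0], [696.0, 122.0]]
pos [558.8  19.4 181.2] toolyaw -57.7 q6 1.04 t 5.2 F [ 0.2 -0.5 -0.3] open 30.2 grasp 25.3
-> [ 1.93 -0.39  1.62] turn [-0.    0.    2.72] q6 to 1.43
```

View pics/w3.png

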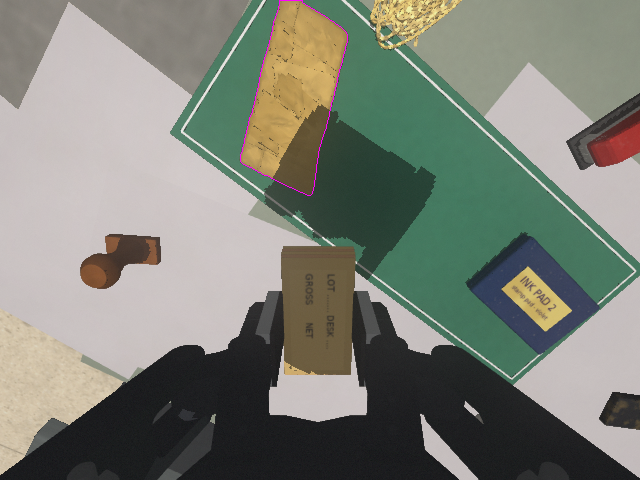

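The parcel is a skewed shape with corners about (240,161), (310,195), (347,34), clipped at the top; the tags are held square. I check its nominal 140x82 box in the unclipped overview.

```bash
python3 - <<'E'
from seg import *
import pickle
i=pickle.load(open("w1.pkl","rb")); f=cv2.imread("pics/w1.png")[:,:,::-1].copy()
c=blob(f,(367,275),(8,70,60),(28,255,255),40,3); P=ray(i,c,13)[:,:2]
for a in range(4,22,2):
    u=np.array([np.cos(np.radians(a)),np.sin(np.radians(a))]);n=np.array([-u[1],u[0]]); p,q=P@u,P@n
    cc=(p.max()+p.min())/2*u+(q.max()+q.min())/2*n; print(a,np.ptp(p).round(1),np.ptp(q).round(1),cc.round(1))
M=cv2.moments(ray(i,c,13)[:,None,:2].astype(np.float32)); print(M['m10']/M['m00'],M['m01']/M['m00'],np.degrees(.5*np.arctan2(2*M['mu11'],M['mu20']-M['mu02'])))
go((631,87.5,90,-77),(631,87.5,17.5,-77))
E
```

```text
4 133.9 91.7 [629.2  85.9]
6 134.9 87.4 [629.7  86. ]
8 137.0 83.0 [629.9  86.2]
10 139.2 78.6 [630.   86.2]
12 141.4 74.3 [630.   86.5]
14 143.4 70.4 [629.9  87. ]
16 145.2 68.6 [629.4  88.4]
18 146.9 68.0 [628.7  90.5]
20 148.4 69.5 [628.1  91.6]
627.1522300985177 89.27483378322557 19.522024615846227
pos [558.8  19.4 181.2] toolyaw -57.7 q6 1.04 t 5.2 F [ 0.2 -0.5 -0.3] open 30.2 grasp 25.3
-> [ 1.95 -0.38  1.82] turn [-0.    0.    3.22] q6 to 1.48
-> [ 1.95 -0.38  3.27] turn [-0.    0.    3.22] q6 to 1.48
```

Call:
drive_tool --plan '[{"x": 1.94, "y": -0.38, "z": 1.8, "ax": 0, "ay": 0, "az": 3.39, "hand": 25}, {"x": 1.94, "y": -0.38, "z": 1.8, "ax": 0, "ay": 0, "az": 3.39, "hand": 25}, {"x": 1.94, "y": -0.38, "z": 1.8, "ax": 0, "ay": 0, "az": 3.39, "hand": 25}, {"x": 1.94, "y": -0.38, "z": 2.4, "ax": 0, "ay": 0, "az": 3.39, "hand": 25}, {"x": 1.94, "y": -0.38, "z": 3.0, "ax": 0, "ay": 0, "az": 3.39, "hand": 25}, {"x": 1.94, "y": -0.38, "z": 3.1, "ax": 0, "ay": 0, "az": 3.39, "hand": 25}, {"x": 1.94, "y": -0.38, "z": 3.1, "ax": 0, "ay": 0, "az": 3.39, "hand": 25}, {"x": 1.94, "y": -0.38, "z": 3.1, "ax": 0, "ay": 0, "az": 3.39, "hand": 25}]'

```text
clock: 6.0
eef_pos: [632.0, 87.4, 27.6]
tcp_rot: [3.141, -0.002, 0.207]
contact_force: [-0.9, 0.3, -0.1]
opening: 0.354
grasp_force: 25.3
```

```bash
python3 - <<'E'
from h import *
go((630.5,87,18,-78))
E
```

```text
pos [632.   87.4  27.6] toolyaw -78.1 q6 1.5 t 6.0 F [-0.9  0.3 -0.1] open 30.2 grasp 25.3
-> [-0.03  0.    0.19] turn [ 0.   -0.02 -0.02] q6 to 1.5
```

Call:
drive_tool --plan '[{"x": -0.03, "y": 0, "z": 0.12, "ax": 0, "ay": 0, "az": 0, "hand": 25}, {"x": -0.03, "y": 0, "z": 0.2, "ax": 0, "ay": 0, "az": 0, "hand": 25}, {"x": -0.03, "y": 0, "z": 0.2, "ax": 0, "ay": 0, "az": 0, "hand": 25}, {"x": -0.03, "y": 0, "z": 0.2, "ax": 0, "ay": 0, "az": 0, "hand": 25}]'

```text
clock: 6.4
eef_pos: [629.8, 87.4, 16.5]
tcp_rot: [3.142, -0.0, 0.207]
contact_force: [0.1, -0.7, 1.0]
opening: 0.352
grasp_force: 25.4
```

```bash
python3 - <<'E'
from h import *
go((424.5,8.4,90,0))
E
```

```text
pos [629.8  87.4  16.5] toolyaw -78.1 q6 1.5 t 6.4 F [ 0.1 -0.7  1. ] open 30.0 grasp 25.4
-> [-4.34  0.7  -1.47] turn [  0.    -0.   -13.02] q6 to 0.02
```

Call:
drive_tool --plan '[{"x": 0, "y": 0, "z": 0.02, "ax": 0, "ay": 0, "az": 0, "hand": 33}, {"x": 0, "y": 0, "z": 0, "ax": 0, "ay": 0, "az": 0, "hand": 40}, {"x": 0, "y": 0, "z": 0, "ax": 0, "ay": 0, "az": 0, "hand": 50}, {"x": 0, "y": 0, "z": -0.4, "ax": 0, "ay": 0, "az": 0, "hand": 50}, {"x": 0, "y": 0, "z": -1.4, "ax": 0, "ay": 0, "az": 0, "hand": 50}, {"x": 0, "y": 0, "z": -3, "ax": 0, "ay": 0, "az": 0, "hand": 60}, {"x": 0, "y": 0, "z": -3, "ax": 0, "ay": 0, "az": 0, "hand": 60}, {"x": 0, "y": 0, "z": -3, "ax": 0, "ay": 0, "az": 0, "hand": 60}]'

```text
clock: 7.2
eef_pos: [632.7, 87.8, 171.6]
tcp_rot: [3.141, -0.009, 0.207]
contact_force: [-0.3, 0.0, -0.0]
opening: 0.706
grasp_force: 0.0
```

```bash
python3 - <<'E'
from seg import *
i,f=grab("wrist"); print(proj(i,[[631,87.5,24.5],[631,87.5,14.5]]))
cv2.imwrite("pics/w4.png",f[:,:,::-1])
go((424.5,8.4,90,0))
E
```

```text
[[318.45936243 226.00250161]
 [318.42741653 223.03852591]]
pos [631.2  87.6 168.8] toolyaw -78.1 q6 1.5 t 7.2 F [ 0.7 -0.1 -0.5] open 59.8 grasp 0.0
-> [-4.38  0.7   1.55] turn [  0.03  -0.04 -13.02] q6 to 0.02
```

View pics/w4.png

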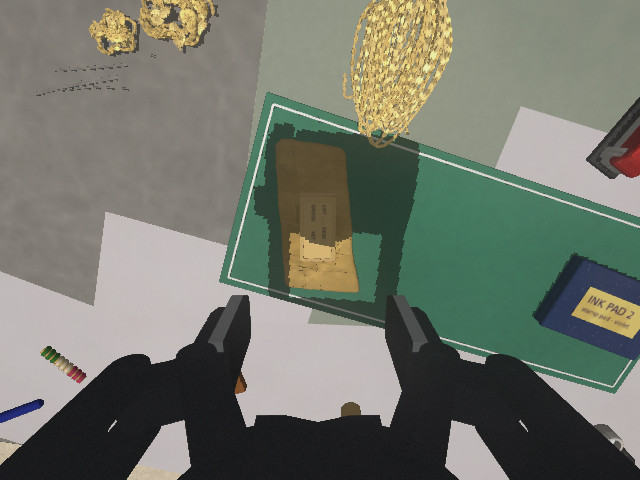

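Tags sit at (318,228) and the parcel's corners are (277,142), (345,148), (358,292), (289,287).

```bash
python3 - <<'E'
from seg import *
i=imaging.camera_info("wrist")
p=ray(i,[(277,140),(345,148),(358,292),(289,287)],13)[:,:2]; print(p.round(1),p.mean(0)); t=ray(i,[(301,195),(336,194),(336,262),(301,262)],24.5)[:,:2]; print(t.round(1),t.mean(0))
E
```

```text
[[691.3 135.2]
 [696.6  79. ]
 [571.2  36.9]
 [562.9 101.5]] [630.49157443  88.15968909]
[[652.8 107. ]
 [659.5  78.8]
 [600.7  65.5]
 [594.4  95.6]] [626.84570761  86.74942919]
```

Call:
drive_tool --plan '[{"x": -4.38, "y": 0.7, "z": -1.6, "ax": 0, "ay": 0, "az": -13, "hand": 60}, {"x": -4.38, "y": 0.7, "z": -1.6, "ax": 0, "ay": 0, "az": -13, "hand": 60}, {"x": -4.38, "y": 0.7, "z": -1.6, "ax": 0, "ay": 0, "az": -13, "hand": 60}, {"x": -4.38, "y": 0.7, "z": -1.6, "ax": 0, "ay": 0, "az": -13, "hand": 60}, {"x": -4.38, "y": 0.7, "z": -1.6, "ax": 0, "ay": 0, "az": -13, "hand": 60}, {"x": -4.38, "y": 0.7, "z": -1.6, "ax": 0, "ay": 0, "az": -13, "hand": 60}, {"x": -4.38, "y": 0.7, "z": -1.6, "ax": 0, "ay": 0, "az": -13, "hand": 60}, {"x": -4.38, "y": 0.7, "z": -1.6, "ax": 0, "ay": 0, "az": -13, "hand": 60}]'

```text
clock: 8.05
eef_pos: [421.6, 7.9, 245.0]
tcp_rot: [-3.14, 0.0, 1.413]
contact_force: [0.7, -0.4, -0.4]
opening: 0.702
grasp_force: 0.0
```

Call:
drive_tool --plan '[{"x": 0, "y": 0, "z": 0, "ax": 0, "ay": 0, "az": -1.9, "hand": 60}, {"x": 0, "y": 0, "z": 0, "ax": 0, "ay": 0, "az": -1.9, "hand": 60}, {"x": 0, "y": 0, "z": 0, "ax": 0, "ay": 0, "az": -1.9, "hand": 60}, {"x": 0, "y": 0, "z": 0, "ax": 0, "ay": 0, "az": -1.9, "hand": 60}, {"x": 0, "y": 0, "z": 0, "ax": 0, "ay": 0, "az": -1.9, "hand": 60}, {"x": 0, "y": 0, "z": 0, "ax": 0, "ay": 0, "az": -1.9, "hand": 60}]'

```text
clock: 8.65
eef_pos: [422.5, 8.1, 245.9]
tcp_rot: [-3.141, -0.0, 1.605]
contact_force: [0.3, -0.3, -0.3]
opening: 0.699
grasp_force: 0.0
```

```bash
python3 - <<'E'
from seg import *
i,f=grab("wrist")
u=proj(i,[631,87.5,14.5])[0].astype(int); w=proj(i,[424.5,8.4,23])[0]; st=proj(i,[436,155,20])[0].astype(int); print(u,w,st)
c=blob(f,w,(10,60,40),(30,255,255),35,3); print("weight",rect(i,c,20),c.mean(0),c.min(0),c.max(0))
def crop(p,r=70): p=np.clip(p,r,[639-r,479-r]).astype(int); print(p-r); return f[p[1]-r:p[1]+r,p[0]-r:p[0]+r]
im=np.hstack([crop(u),crop(st)]); cv2.imwrite("pics/w5.png",cv2.resize(im,None,fx=2.8,fy=2.8,interpolation=cv2.INTER_CUBIC)[:,:,::-1]); cv2.imwrite("pics/full5.png",f[:,:,::-1])
import pickle; pickle.dump(i,open("w5.pkl","wb"))
go((424.5,8.4,90,0))
E
```

```text
[524 134] [320.00671956 204.88560977] [337  52]
weight {'c': (425.5, 10.3), 'size': (19.4, 22.9), 'longdir': 92.0, 'area': 371} [320.84745763 202.71186441] [312. 192.] [330. 213.]
[454  64]
[267   0]
pos [422.5   8.1 246. ] toolyaw 2.0 q6 -0.02 t 8.7 F [ 0.7  0.2 -0.2] open 59.6 grasp 0.0
-> [0.   0.04 3.12] turn [-0.   -0.    0.33] q6 to 0.02
```

View pics/w5.png

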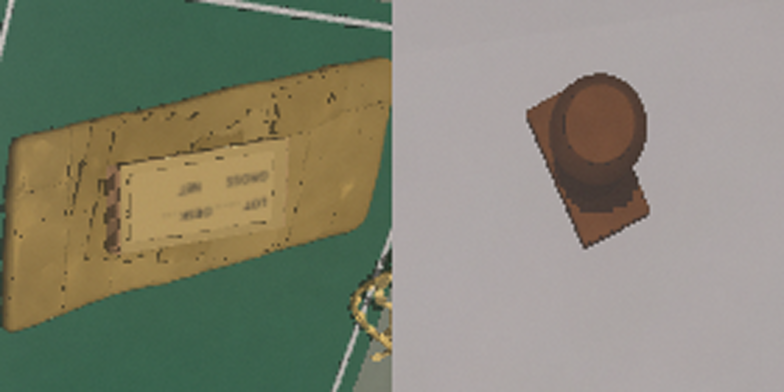

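The left crop shows tags lying on the parcel near the middle. The right crop shows the stamp's foot with visible corners (527,113), (585,248), (650,212).

```bash
python3 - <<'E'
from seg import *
import pickle
i=pickle.load(open("w5.pkl","rb"))
def W(pts,off,z): return ray(i,np.array(pts)/2.8+off,z)[:,:2]
p=W([(10,135),(390,60),(367,228),(8,330)],(454,64),13); print(p.round(1).tolist(),p.mean(0).round(1))
t=W([(118,165),(286,138),(290,228),(127,253)],(454,64),24.5); print(t.round(1).tolist(),t.mean(0).round(1))
s=W([(135,113),(193,248),(258,212)],(267,0),12); print(s.round(1).tolist(),"foot centre",((s[0]+s[2])/2).round(1),np.linalg.norm(s[1]-s[0]),np.linalg.norm(s[2]-s[1]),"long dir",np.degrees(np.arctan2(*(s[0]-s[1])[::-1])))
k=W([(207,120)],(267,0),73); print("knob top",k.round(1))
k=W([(205,130)],(267,0),60); print("knob",k.round(1))
E
```

```text
[[559.9, 106.3], [689.9, 135.7], [697.2, 78.6], [570.2, 36.5]] [629.3  89.3]
[[595.2, 97.1], [652.2, 108.1], [661.1, 78.0], [604.3, 67.2]] [628.2  87.6]
[[414.2, 165.9], [436.1, 124.1], [458.3, 136.5]] foot centre [436.2 151.2] 47.17984556156313 25.448408816387676 long dir 117.72718941996645
knob top [[435.7 152.1]]
knob [[435.9 152.1]]
```

Call:
drive_tool --plan '[{"x": 0.02, "y": 0.05, "z": 1, "ax": 0, "ay": 0, "az": 0.33, "hand": 55}, {"x": 0.02, "y": 0.05, "z": 2, "ax": 0, "ay": 0, "az": 0.33, "hand": 50}, {"x": 0.02, "y": 0.05, "z": 3, "ax": 0, "ay": 0, "az": 0.33, "hand": 50}, {"x": 0.02, "y": 0.05, "z": 3.6, "ax": 0, "ay": 0, "az": 0.33, "hand": 50}, {"x": 0.02, "y": 0.05, "z": 3.6, "ax": 0, "ay": 0, "az": 0.33, "hand": 50}, {"x": 0.02, "y": 0.05, "z": 3.6, "ax": 0, "ay": 0, "az": 0.33, "hand": 50}]'

```text
clock: 9.3
eef_pos: [425.2, 9.1, 66.5]
tcp_rot: [-3.141, 0.0, 1.571]
contact_force: [0.3, -0.5, -0.3]
opening: 0.585
grasp_force: 0.0
```

```bash
python3 - <<'E'
from seg import *
i,f=grab("wrist"); w=proj(i,[[425,9,23],[425,9,32]]); print(w)
c=blob(f,w[0],(10,60,40),(30,255,255),60,3); print(rect(i,c,23),c.min(0),c.max(0))
go((425,9,8,0))
E
```

```text
[[318.18961389 271.92893981]
 [318.19942368 278.37881374]]
{'c': (425.5, 12.4), 'size': (20.8, 27.2), 'longdir': 90.1, 'area': 448} [301. 244.] [337. 288.]
pos [426.1   9.2  67.4] toolyaw 0.0 q6 0.02 t 9.3 F [-0.1 -0.2  0.6] open 50.0 grasp 0.0
-> [-0.   -0.02  1.19] turn [ 0.01 -0.    0.01] q6 to 0.02
```

Call:
drive_tool --plan '[{"x": 0.01, "y": -0.01, "z": 0.8, "ax": 0, "ay": 0, "az": 0, "hand": 50}, {"x": 0.01, "y": -0.01, "z": 1.17, "ax": 0, "ay": 0, "az": 0, "hand": 50}, {"x": 0.01, "y": -0.01, "z": 1.17, "ax": 0, "ay": 0, "az": 0, "hand": 40}, {"x": 0.01, "y": -0.01, "z": 1.17, "ax": 0, "ay": 0, "az": 0, "hand": 15}, {"x": 0.01, "y": -0.01, "z": 1.17, "ax": 0, "ay": 0, "az": 0, "hand": 15}, {"x": 0.01, "y": -0.01, "z": 1.17, "ax": 0, "ay": 0, "az": 0, "hand": 15}, {"x": 0.01, "y": -0.01, "z": 1.17, "ax": 0, "ay": 0, "az": 0, "hand": 15}, {"x": 0.01, "y": -0.01, "z": 1.17, "ax": 0, "ay": 0, "az": 0, "hand": 15}]'

```text
clock: 10.15
eef_pos: [426.1, 9.7, 9.4]
tcp_rot: [3.138, -0.0, 1.572]
contact_force: [-0.5, 0.9, 10.5]
opening: 0.232
grasp_force: 25.0
```

```bash
python3 - <<'E'
from h import *
go((628.5,87,100,0),(628.5,87,100,12))
E
```

```text
pos [426.1   9.7   9.4] toolyaw 0.0 q6 0.02 t 10.2 F [-0.5  0.9 10.5] open 19.9 grasp 25.0
-> [ 1.54  4.06 -1.8 ] turn [ 0.03 -0.    0.01] q6 to 0.14
-> [ 1.54  4.06 -1.8 ] turn [ 0.03  0.   -1.99] q6 to -0.07
```

Call:
drive_tool --plan '[{"x": 0, "y": 0, "z": -1, "ax": 0, "ay": 0, "az": 0, "hand": 15}, {"x": 0, "y": 0, "z": -1.6, "ax": 0, "ay": 0, "az": 0, "hand": 15}, {"x": 1.56, "y": 4.04, "z": -1.6, "ax": 0, "ay": 0, "az": 0, "hand": 15}, {"x": 1.56, "y": 4.04, "z": -1.6, "ax": 0, "ay": 0, "az": 0, "hand": 15}, {"x": 1.56, "y": 4.04, "z": -1.6, "ax": 0, "ay": 0, "az": 0, "hand": 15}, {"x": 1.56, "y": 4.04, "z": -1.6, "ax": 0, "ay": 0, "az": 0, "hand": 15}, {"x": 1.56, "y": 4.04, "z": -1.6, "ax": 0, "ay": 0, "az": 0, "hand": 15}, {"x": 1.56, "y": 4.04, "z": -1.6, "ax": 0, "ay": 0, "az": 0, "hand": 15}]'

```text
clock: 10.95
eef_pos: [629.3, 88.9, 88.9]
tcp_rot: [3.138, -0.001, 1.572]
contact_force: [0.2, 0.4, -1.6]
opening: 0.233
grasp_force: 25.2
```

Call:
drive_tool --plan '[{"x": 0, "y": 0, "z": 0.4, "ax": 0, "ay": 0, "az": 0, "hand": 15}, {"x": 0, "y": 0, "z": 0.8, "ax": 0, "ay": 0, "az": 0, "hand": 15}, {"x": 0, "y": 0, "z": 0.8, "ax": 0, "ay": 0, "az": 0, "hand": 15}, {"x": 0, "y": 0, "z": 0.8, "ax": 0, "ay": 0, "az": 0, "hand": 15}, {"x": 0, "y": 0, "z": 0.8, "ax": 0, "ay": 0, "az": 0, "hand": 15}]'

```text
clock: 11.45
eef_pos: [626.8, 87.7, 49.1]
tcp_rot: [3.14, -0.0, 1.571]
contact_force: [0.9, 0.2, -0.2]
opening: 0.234
grasp_force: 25.2
```

```bash
python3 - <<'E'
from seg import *
i,f=grab("wrist"); cv2.imwrite("pics/w6.png",f[:,:,::-1])
go((628.3,87.6,34,0))
E
```

```text
pos [627.   87.7  49.1] toolyaw 0.0 q6 0.14 t 11.5 F [ 0.7 -0.5 -0.3] open 19.9 grasp 25.2
-> [-0.    0.02  0.3 ] turn [ 0.02 -0.    0.01] q6 to 0.14
```

View pics/w6.png

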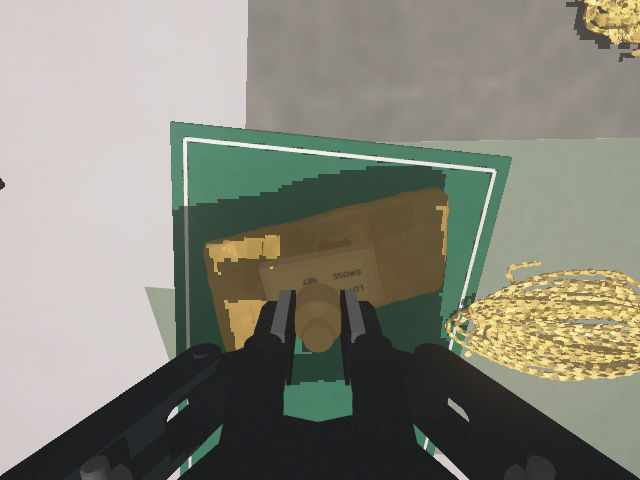

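The weight is held upright at (318,320) over the middle of the tags (260–380 wide). Lower.

Call:
drive_tool --plan '[{"x": 0, "y": 0.02, "z": 0.2, "ax": 0, "ay": 0, "az": 0, "hand": 15}, {"x": 0, "y": 0.02, "z": 0.31, "ax": 0, "ay": 0, "az": 0, "hand": 15}, {"x": 0, "y": 0.02, "z": 0.31, "ax": 0, "ay": 0, "az": 0, "hand": 15}, {"x": 0, "y": 0.02, "z": 0.31, "ax": 0, "ay": 0, "az": 0, "hand": 15}]'

```text
clock: 11.9
eef_pos: [628.2, 87.9, 32.9]
tcp_rot: [3.14, -0.0, 1.572]
contact_force: [-0.8, -0.1, 8.6]
opening: 0.233
grasp_force: 27.3
```

Contact (8.6 N). Release and rise.

Call:
drive_tool --plan '[{"x": 0, "y": 0, "z": -0.02, "ax": 0, "ay": 0, "az": 0, "hand": 24}, {"x": 0, "y": 0, "z": -0.02, "ax": 0, "ay": 0, "az": 0, "hand": 30}, {"x": 0, "y": 0, "z": -0.02, "ax": 0, "ay": 0, "az": 0, "hand": 45}, {"x": 0, "y": 0, "z": -0.02, "ax": 0, "ay": 0, "az": 0, "hand": 50}, {"x": 0, "y": 0, "z": -0.8, "ax": 0, "ay": 0, "az": 0, "hand": 50}, {"x": 0, "y": 0, "z": -1.8, "ax": 0, "ay": 0, "az": 0, "hand": 50}, {"x": 0, "y": 0, "z": -2.8, "ax": 0, "ay": 0, "az": 0, "hand": 60}, {"x": 0, "y": 0, "z": -3, "ax": 0, "ay": 0, "az": 0, "hand": 60}]'

```text
clock: 12.7
eef_pos: [630.7, 88.3, 188.4]
tcp_rot: [3.133, -0.001, 1.572]
contact_force: [0.3, 0.2, -1.1]
opening: 0.703
grasp_force: 0.0
```

```bash
python3 - <<'E'
from h import *
go((436.2,151.7,180,27.7),(436.2,151.7,45,27.7),(436.2,151.7,45,117.7))
E
```

```text
pos [630.7  88.3 188.4] toolyaw 0.1 q6 0.14 t 12.7 F [ 0.3  0.2 -1.1] open 60.0 grasp 0.0
-> [ 1.27 -3.89  0.13] turn [ 0.09  0.01 -4.61] q6 to -0.15
-> [ 1.27 -3.91  2.83] turn [ 0.09  0.01 -4.61] q6 to -0.15
-> [ 1.27 -3.91  2.83] turn [ 0.07 -0.06 10.39] q6 to 1.42
```

Call:
drive_tool --plan '[{"x": 1.27, "y": -3.9, "z": 0.9, "ax": 0, "ay": 0, "az": -4.61, "hand": 60}, {"x": 1.27, "y": -3.9, "z": 0.9, "ax": 0, "ay": 0, "az": -4.61, "hand": 60}, {"x": 1.27, "y": -3.9, "z": 0.9, "ax": 0, "ay": 0, "az": -4.61, "hand": 60}, {"x": 1.27, "y": -3.9, "z": 0.9, "ax": 0, "ay": 0, "az": -4.61, "hand": 60}, {"x": 1.27, "y": -3.9, "z": 0.9, "ax": 0, "ay": 0, "az": -4.61, "hand": 60}, {"x": 1.27, "y": -3.9, "z": 0.9, "ax": 0, "ay": 0, "az": -4.61, "hand": 60}, {"x": 1.27, "y": -3.9, "z": 0.9, "ax": 0, "ay": 0, "az": -4.61, "hand": 60}, {"x": 1.27, "y": -3.9, "z": 0.9, "ax": 0, "ay": 0, "az": -4.61, "hand": 60}]'

```text
clock: 13.5
eef_pos: [434.4, 151.2, 137.6]
tcp_rot: [3.14, 0.0, 2.054]
contact_force: [-0.4, 0.0, -0.1]
opening: 0.702
grasp_force: 0.0
```

```bash
python3 - <<'E'
from seg import *
i,f=grab("wrist"); cv2.imwrite("pics/w7.png",f[:,:,::-1]); print(proj(i,[[436.2,151.7,12],[436.2,151.7,60],[436.2,151.7,73]]))
go((436.2,151.7,38,27.7))
E
```

```text
[[319.61225366 231.72801582]
 [320.14420778 252.2759112 ]
 [320.32595652 259.29635509]]
pos [434.2 151.1 137.5] toolyaw 27.6 q6 -0.15 t 13.6 F [ 0.3 -0.2  0.1] open 60.0 grasp 0.0
-> [-0.01  0.04  1.99] turn [ 0.01  0.   -0.01] q6 to -0.15
```

View pics/w7.png

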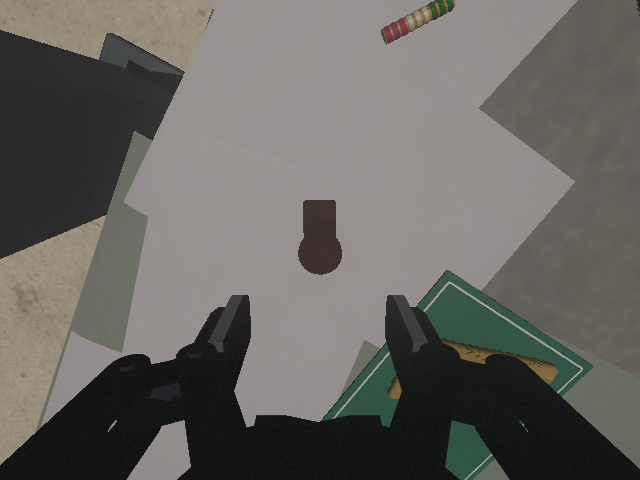

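The knob is at (320,253), as predicted, with the foot square to the fingers. Descend to grip the handle.

Call:
drive_tool --plan '[{"x": -0.01, "y": 0.04, "z": 1, "ax": 0, "ay": 0, "az": 0, "hand": 60}, {"x": -0.01, "y": 0.04, "z": 1.98, "ax": 0, "ay": 0, "az": 0, "hand": 60}, {"x": -0.01, "y": 0.04, "z": 1.98, "ax": 0, "ay": 0, "az": 0, "hand": 60}, {"x": -0.01, "y": 0.04, "z": 1.98, "ax": 0, "ay": 0, "az": 0, "hand": 40}, {"x": -0.01, "y": 0.04, "z": 1.98, "ax": 0, "ay": 0, "az": 0, "hand": 20}, {"x": -0.01, "y": 0.04, "z": 1.98, "ax": 0, "ay": 0, "az": 0, "hand": 20}, {"x": -0.01, "y": 0.04, "z": 1.98, "ax": 0, "ay": 0, "az": 0, "hand": 20}, {"x": -0.01, "y": 0.04, "z": 1.98, "ax": 0, "ay": 0, "az": 0, "hand": 20}]'

```text
clock: 14.35
eef_pos: [436.2, 152.2, 40.4]
tcp_rot: [3.137, 0.001, 2.054]
contact_force: [-0.5, -1.3, 11.4]
opening: 0.333
grasp_force: 27.2
```

```bash
python3 - <<'E'
from h import *
go((500,-40,160,9),(602.8,-201.3,160,-9.8))
E
```

```text
pos [436.2 152.2  40.4] toolyaw 27.7 q6 -0.15 t 14.3 F [-0.5 -1.3 11.4] open 28.5 grasp 27.2
-> [-4.   -0.65 -2.39] turn [0.04 0.   3.12] q6 to -0.24
-> [-7.81 -0.33 -2.39] turn [ 0.04 -0.01  6.25] q6 to -0.15
```

Call:
drive_tool --plan '[{"x": 0, "y": 0, "z": -1, "ax": 0, "ay": 0, "az": 0, "hand": 20}, {"x": 0, "y": 0, "z": -1.8, "ax": 0, "ay": 0, "az": 0, "hand": 20}, {"x": -7.81, "y": -0.33, "z": -1.8, "ax": 0, "ay": 0, "az": 6.25, "hand": 20}, {"x": -7.81, "y": -0.33, "z": -1.8, "ax": 0, "ay": 0, "az": 6.25, "hand": 20}, {"x": -7.81, "y": -0.33, "z": -1.8, "ax": 0, "ay": 0, "az": 6.25, "hand": 20}, {"x": -7.81, "y": -0.33, "z": -1.8, "ax": 0, "ay": 0, "az": 6.25, "hand": 20}, {"x": -7.81, "y": -0.33, "z": -1.8, "ax": 0, "ay": 0, "az": 6.25, "hand": 20}, {"x": -7.81, "y": -0.33, "z": -1.8, "ax": 0, "ay": 0, "az": 6.25, "hand": 20}]'

```text
clock: 15.15
eef_pos: [563.5, -121.8, 129.8]
tcp_rot: [3.139, 0.0, 1.398]
contact_force: [-0.6, -0.1, -1.2]
opening: 0.332
grasp_force: 26.3
```

Call:
drive_tool --plan '[{"x": -2, "y": 0, "z": 0, "ax": 0, "ay": 0, "az": 0, "hand": 20}, {"x": -2, "y": 0, "z": 0, "ax": 0, "ay": 0, "az": 0, "hand": 20}, {"x": -2, "y": 0, "z": 0, "ax": 0, "ay": 0, "az": 0, "hand": 20}, {"x": -2, "y": 0, "z": 0, "ax": 0, "ay": 0, "az": 0, "hand": 20}]'

```text
clock: 15.55
eef_pos: [545.4, -219.4, 129.3]
tcp_rot: [3.14, 0.0, 1.397]
contact_force: [0.3, 0.8, -1.1]
opening: 0.335
grasp_force: 26.3
```

```bash
python3 - <<'E'
from h import *
go((602.8,-201.3,80,-9.8),(602.8,-201.3,60.5,-9.8))
E
```

```text
pos [ 545.4 -219.4  129.3] toolyaw -9.9 q6 -0.21 t 15.6 F [ 0.3  0.8 -1.1] open 28.6 grasp 26.3
-> [0.55 1.07 0.99] turn [ 0.01  0.   -0.03] q6 to -0.15
-> [0.55 1.07 1.38] turn [ 0.01  0.   -0.03] q6 to -0.15
```

Call:
drive_tool --plan '[{"x": 0.55, "y": 1.07, "z": 0, "ax": 0, "ay": 0, "az": 0, "hand": 20}, {"x": 0.55, "y": 1.07, "z": 0, "ax": 0, "ay": 0, "az": 0, "hand": 20}, {"x": 0.55, "y": 1.07, "z": 0.9, "ax": 0, "ay": 0, "az": 0, "hand": 20}, {"x": 0.55, "y": 1.07, "z": 0.9, "ax": 0, "ay": 0, "az": 0, "hand": 20}, {"x": 0.55, "y": 1.07, "z": 0.9, "ax": 0, "ay": 0, "az": 0, "hand": 20}, {"x": 0.55, "y": 1.07, "z": 0.9, "ax": 0, "ay": 0, "az": 0, "hand": 20}]'

```text
clock: 16.15
eef_pos: [603.8, -199.8, 84.9]
tcp_rot: [3.14, 0.0, 1.401]
contact_force: [-0.5, -0.4, -0.5]
opening: 0.332
grasp_force: 26.4
```

```bash
python3 - <<'E'
from seg import *
i,f=grab("wrist"); cv2.imwrite("pics/w8.png",f[:,:,::-1]); print(proj(i,[[602.8,-201.3,19.5]]))
go((602.8,-201.3,60.5,-9.8))
E
```

```text
[[317.18459312 260.31069675]]
pos [ 604.  -200.1   85.1] toolyaw -9.8 q6 -0.15 t 16.2 F [-0.6 -0.  -1. ] open 28.4 grasp 26.4
-> [-0.03 -0.02  0.49] turn [0.02 0.   0.01] q6 to -0.15
```

View pics/w8.png

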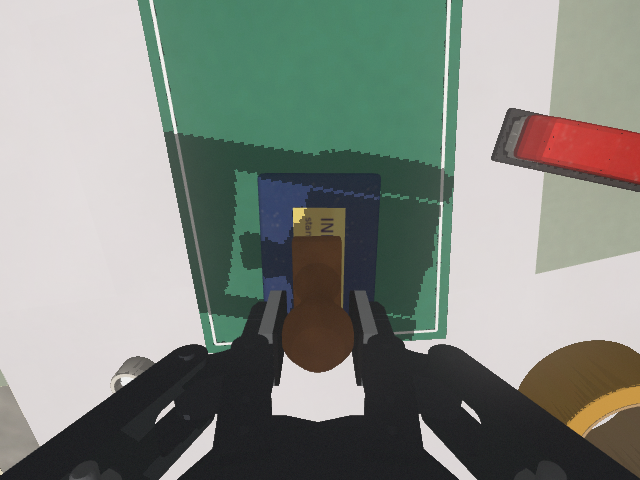

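The stamp (u≈318) hangs upright, square over the pad (u 258–381). Lower.

Call:
drive_tool --plan '[{"x": -0.03, "y": -0.01, "z": 0.3, "ax": 0, "ay": 0, "az": 0, "hand": 20}, {"x": -0.03, "y": -0.01, "z": 0.47, "ax": 0, "ay": 0, "az": 0, "hand": 20}, {"x": -0.03, "y": -0.01, "z": 0.49, "ax": 0, "ay": 0, "az": 0, "hand": 20}, {"x": -0.03, "y": -0.01, "z": 0.49, "ax": 0, "ay": 0, "az": 0, "hand": 20}, {"x": -0.03, "y": -0.01, "z": 0.49, "ax": 0, "ay": 0, "az": 0, "hand": 20}]'

```text
clock: 16.7
eef_pos: [602.0, -201.7, 58.6]
tcp_rot: [-3.141, 0.0, 1.4]
contact_force: [-1.6, -0.0, 6.0]
opening: 0.335
grasp_force: 27.8
```

Call:
drive_tool --plan '[{"x": 0, "y": 0, "z": 0, "ax": 0, "ay": 0, "az": 0, "hand": 31}, {"x": 0, "y": 0, "z": 0, "ax": 0, "ay": 0, "az": 0, "hand": 38}, {"x": 0, "y": 0, "z": 0, "ax": 0, "ay": 0, "az": 0, "hand": 50}, {"x": 0, "y": 0, "z": 0, "ax": 0, "ay": 0, "az": 0, "hand": 60}, {"x": 0, "y": 0, "z": -0.8, "ax": 0, "ay": 0, "az": 0, "hand": 60}, {"x": 0, "y": 0, "z": -1.8, "ax": 0, "ay": 0, "az": 0, "hand": 60}, {"x": 0, "y": 0, "z": -2.4, "ax": 0, "ay": 0, "az": 0, "hand": 60}, {"x": 0, "y": 0, "z": -2.4, "ax": 0, "ay": 0, "az": 0, "hand": 60}]'

```text
clock: 17.5
eef_pos: [605.0, -202.5, 183.8]
tcp_rot: [3.133, 0.001, 1.4]
contact_force: [0.4, -0.1, -1.3]
opening: 0.706
grasp_force: 0.0
```

```bash
python3 - <<'E'
from h import *
go((555.6,-403.6,120,23.3))
E
```

```text
pos [ 605.  -202.5  183.8] toolyaw -9.8 q6 -0.15 t 17.5 F [ 0.4 -0.1 -1.3] open 60.3 grasp 0.0
-> [-4.13 -0.3   1.28] turn [ 0.07  0.03 -5.52] q6 to -1.03
```

Call:
drive_tool --plan '[{"x": -4.13, "y": -0.3, "z": 0, "ax": 0, "ay": 0, "az": -5.52, "hand": 65}, {"x": -4.13, "y": -0.3, "z": 0, "ax": 0, "ay": 0, "az": -5.52, "hand": 65}, {"x": -4.13, "y": -0.3, "z": 1, "ax": 0, "ay": 0, "az": -5.52, "hand": 65}, {"x": -4.13, "y": -0.3, "z": 1.5, "ax": 0, "ay": 0, "az": -5.52, "hand": 65}, {"x": -4.13, "y": -0.3, "z": 1.5, "ax": 0, "ay": 0, "az": -5.52, "hand": 65}, {"x": -4.13, "y": -0.3, "z": 1.5, "ax": 0, "ay": 0, "az": -5.52, "hand": 65}, {"x": -4.13, "y": -0.3, "z": 1.5, "ax": 0, "ay": 0, "az": -5.52, "hand": 65}, {"x": -4.13, "y": -0.3, "z": 1.5, "ax": 0, "ay": 0, "az": -5.52, "hand": 65}]'

```text
clock: 18.3
eef_pos: [552.9, -401.8, 104.0]
tcp_rot: [3.141, 0.0, 1.978]
contact_force: [0.5, 0.1, 0.6]
opening: 0.764
grasp_force: 0.0
```

```bash
python3 - <<'E'
from seg import *
i,f=grab("wrist"); u=proj(i,[[555.6,-403.6,11]])[0]; print(u)
g=f.copy(); g[290:]=255
c=blob(g,u,(0,0,0),(180,255,75),75,5); print(rect(i,c,11),c.min(0),c.max(0))
cv2.drawContours(f,[c.astype(int)],-1,(255,0,255),1); cv2.imwrite("pics/w9.png",f[100:400,170:470,::-1])
go((555.6,-403.6,4,23.3))
E
```

```text
[320.13775372 248.06282978]
{'c': (556.0, -404.7), 'size': (39.7, 62.2), 'longdir': 113.2, 'area': 2416} [292. 207.] [348. 289.]
pos [ 553.2 -401.7  104.5] toolyaw 23.4 q6 -1.04 t 18.4 F [ 1.  -0.9  0.4] open 65.0 grasp 0.0
-> [-0.05  0.03  2.01] turn [0.01 0.01 0.01] q6 to -1.03
```

View pics/w9.png

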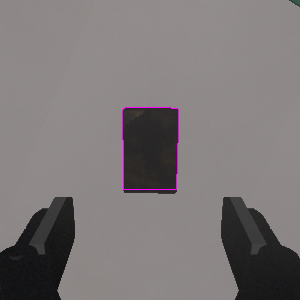

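The stone is centred between the fingers (crop 123–178, 107–192), square. Grip it.

Call:
drive_tool --plan '[{"x": -0.09, "y": 0.03, "z": 1, "ax": 0, "ay": 0, "az": 0, "hand": 65}, {"x": -0.09, "y": 0.03, "z": 1.9, "ax": 0, "ay": 0, "az": 0, "hand": 65}, {"x": -0.09, "y": 0.03, "z": 2.02, "ax": 0, "ay": 0, "az": 0, "hand": 65}, {"x": -0.09, "y": 0.03, "z": 2.02, "ax": 0, "ay": 0, "az": 0, "hand": 50}, {"x": -0.09, "y": 0.03, "z": 2.02, "ax": 0, "ay": 0, "az": 0, "hand": 30}, {"x": -0.09, "y": 0.03, "z": 2.02, "ax": 0, "ay": 0, "az": 0, "hand": 30}, {"x": -0.09, "y": 0.03, "z": 2.02, "ax": 0, "ay": 0, "az": 0, "hand": 30}, {"x": -0.09, "y": 0.03, "z": 2.02, "ax": 0, "ay": 0, "az": 0, "hand": 30}]' --grip_force 30

```text
clock: 19.15
eef_pos: [556.8, -406.9, 5.1]
tcp_rot: [3.14, 0.003, 1.978]
contact_force: [-0.3, 0.0, 8.3]
opening: 0.45
grasp_force: 31.0
```

```bash
python3 - <<'E'
from h import *
go((617.6,-57.4,150,-5.7))
E
```

```text
pos [ 556.8 -406.9    5.1] toolyaw 23.3 q6 -1.04 t 19.1 F [-0.3  0.   8.3] open 38.5 grasp 31.0
-> [ 5.93  3.89 -2.91] turn [0.03 0.02 4.84] q6 to 0.01
```

Call:
drive_tool --plan '[{"x": 0, "y": 0, "z": -1, "ax": 0, "ay": 0, "az": 0, "hand": 30}, {"x": 0, "y": 0, "z": -2, "ax": 0, "ay": 0, "az": 0, "hand": 30}, {"x": 0, "y": 0, "z": -3, "ax": 0, "ay": 0, "az": 0, "hand": 30}, {"x": 0, "y": 0, "z": -3.5, "ax": 0, "ay": 0, "az": 0, "hand": 30}, {"x": 0, "y": 0, "z": -3.5, "ax": 0, "ay": 0, "az": 0, "hand": 30}, {"x": 2, "y": 1.3, "z": -3.5, "ax": 0, "ay": 0, "az": 4.84, "hand": 30}, {"x": 3, "y": 2, "z": -3.5, "ax": 0, "ay": 0, "az": 4.84, "hand": 30}, {"x": 4, "y": 2.6, "z": -3.5, "ax": 0, "ay": 0, "az": 4.84, "hand": 30}]'

```text
clock: 19.95
eef_pos: [580.6, -258.1, 177.1]
tcp_rot: [-3.141, -0.0, 1.525]
contact_force: [1.1, -0.0, -1.0]
opening: 0.457
grasp_force: 30.7
```

```bash
python3 - <<'E'
from h import *
go((617.5,-58.8,150,-5.7))
E
```

```text
pos [ 580.6 -258.1  177.1] toolyaw -2.6 q6 -0.37 t 19.9 F [ 1.1 -0.  -1. ] open 39.0 grasp 30.7
-> [4.02 0.55 0.54] turn [-0.   -0.    0.51] q6 to 0.0
```

Call:
drive_tool --plan '[{"x": 4, "y": 0.55, "z": 0, "ax": 0, "ay": 0, "az": 0.51, "hand": 30}, {"x": 4, "y": 0.55, "z": 0, "ax": 0, "ay": 0, "az": 0.51, "hand": 30}, {"x": 4, "y": 0.55, "z": 0, "ax": 0, "ay": 0, "az": 0.51, "hand": 30}, {"x": 4, "y": 0.55, "z": 0, "ax": 0, "ay": 0, "az": 0.51, "hand": 30}, {"x": 4, "y": 0.55, "z": 1, "ax": 0, "ay": 0, "az": 0.51, "hand": 30}, {"x": 4, "y": 0.55, "z": 2, "ax": 0, "ay": 0, "az": 0.51, "hand": 30}, {"x": 4, "y": 0.55, "z": 2, "ax": 0, "ay": 0, "az": 0.51, "hand": 30}, {"x": 4, "y": 0.55, "z": 2, "ax": 0, "ay": 0, "az": 0.51, "hand": 30}]'

```text
clock: 20.75
eef_pos: [615.5, -60.9, 77.4]
tcp_rot: [-3.139, -0.0, 1.478]
contact_force: [0.8, 0.1, 0.8]
opening: 0.453
grasp_force: 30.9
```

```bash
python3 - <<'E'
from h import *
go((617.5,-58.8,8,-5.7))
E
```

```text
pos [615.5 -60.9  77.4] toolyaw -5.3 q6 -0.01 t 20.8 F [0.8 0.1 0.8] open 38.7 grasp 30.9
-> [0.04 0.04 1.39] turn [-0.03  0.    0.07] q6 to 0.0
```

Call:
drive_tool --plan '[{"x": 0.04, "y": 0.03, "z": 0.8, "ax": 0, "ay": 0, "az": 0.07, "hand": 30}, {"x": 0.04, "y": 0.03, "z": 1.1, "ax": 0, "ay": 0, "az": 0.07, "hand": 30}, {"x": 0.04, "y": 0.03, "z": 1.1, "ax": 0, "ay": 0, "az": 0.07, "hand": 30}, {"x": 0.04, "y": 0.03, "z": 1.1, "ax": 0, "ay": 0, "az": 0.07, "hand": 30}, {"x": 0.04, "y": 0.03, "z": 1.1, "ax": 0, "ay": 0, "az": 0.07, "hand": 30}]'

```text
clock: 21.25
eef_pos: [619.2, -59.3, 24.6]
tcp_rot: [3.139, -0.0, 1.471]
contact_force: [-0.3, 1.1, -0.4]
opening: 0.454
grasp_force: 30.9
```

```bash
python3 - <<'E'
from h import *
go((617.5,-58.8,8,-5.7))
E
```

```text
pos [619.2 -59.3  24.6] toolyaw -5.7 q6 0.0 t 21.2 F [-0.3  1.1 -0.4] open 38.8 grasp 30.9
-> [ 0.01 -0.04  0.33] turn [ 0.02 -0.   -0.  ] q6 to 0.0
```

Call:
drive_tool --plan '[{"x": 0.01, "y": -0.03, "z": 0.25, "ax": 0, "ay": 0, "az": 0, "hand": 30}, {"x": 0.01, "y": -0.03, "z": 0.34, "ax": 0, "ay": 0, "az": 0, "hand": 30}, {"x": 0.01, "y": -0.03, "z": 0.35, "ax": 0, "ay": 0, "az": 0, "hand": 30}, {"x": 0.01, "y": -0.03, "z": 0.35, "ax": 0, "ay": 0, "az": 0, "hand": 30}]'

```text
clock: 21.65
eef_pos: [617.1, -58.3, 7.0]
tcp_rot: [3.14, 0.0, 1.471]
contact_force: [-5.4, 0.9, 20.6]
opening: 0.455
grasp_force: 35.9
```

Call:
drive_tool --plan '[{"x": 0, "y": 0, "z": -0.03, "ax": 0, "ay": 0, "az": 0, "hand": 30}, {"x": 0, "y": 0, "z": -0.03, "ax": 0, "ay": 0, "az": 0, "hand": 42}, {"x": 0, "y": 0, "z": -0.03, "ax": 0, "ay": 0, "az": 0, "hand": 50}, {"x": 0, "y": 0, "z": -0.03, "ax": 0, "ay": 0, "az": 0, "hand": 60}, {"x": 0, "y": 0, "z": -1, "ax": 0, "ay": 0, "az": 0, "hand": 60}, {"x": 0, "y": 0, "z": -2, "ax": 0, "ay": 0, "az": 0, "hand": 60}, {"x": 0, "y": 0, "z": -3, "ax": 0, "ay": 0, "az": 0, "hand": 60}, {"x": 0, "y": 0, "z": -3.6, "ax": 0, "ay": 0, "az": 0, "hand": 60}]'

```text
clock: 22.45
eef_pos: [617.8, -58.4, 189.0]
tcp_rot: [3.138, -0.0, 1.471]
contact_force: [0.4, 0.4, 0.5]
opening: 0.703
grasp_force: 0.0
```

```bash
python3 - <<'E'
from h import *
go((450,0,450,90),(450,60,400,90))
E
```

```text
pos [617.8 -58.4 189. ] toolyaw -5.7 q6 0.0 t 22.4 F [0.4 0.4 0.5] open 60.0 grasp 0.0
-> [ 0.83 -3.44 -5.23] turn [ 0.03 -0.03 14.05] q6 to 1.57
-> [ 2.02 -3.56 -4.23] turn [  0.03   0.03 -15.95] q6 to -1.44
```

```bash
python3 - <<'E'
from h import *
go((557,403,230,84.3))
E
```

```text
pos [617.8 -58.4 189. ] toolyaw -5.7 q6 0.0 t 22.4 F [0.4 0.4 0.5] open 60.0 grasp 0.0
-> [ 9.06 -2.12 -0.83] turn [  0.03   0.03 -15.  ] q6 to -0.84
```

Call:
drive_tool --plan '[{"x": 9.06, "y": -2.12, "z": -0.9, "ax": 0, "ay": 0, "az": -15, "hand": 60}, {"x": 9.06, "y": -2.12, "z": -0.9, "ax": 0, "ay": 0, "az": -15, "hand": 60}, {"x": 9.06, "y": -2.12, "z": -0.9, "ax": 0, "ay": 0, "az": -15, "hand": 60}, {"x": 9.06, "y": -2.12, "z": -0.9, "ax": 0, "ay": 0, "az": -15, "hand": 60}, {"x": 9.06, "y": -2.12, "z": -0.9, "ax": 0, "ay": 0, "az": -15, "hand": 60}, {"x": 9.06, "y": -2.12, "z": -0.9, "ax": 0, "ay": 0, "az": -15, "hand": 60}, {"x": 9.06, "y": -2.12, "z": -0.9, "ax": 0, "ay": 0, "az": -15, "hand": 60}, {"x": 9.06, "y": -2.12, "z": -0.9, "ax": 0, "ay": 0, "az": -15, "hand": 60}]'

```text
clock: 23.25
eef_pos: [564.1, 338.4, 223.6]
tcp_rot: [-3.141, -0.0, 2.677]
contact_force: [1.1, -0.0, 0.2]
opening: 0.7
grasp_force: 0.0
```

```bash
python3 - <<'E'
from h import *
go((557,403,230,84.3))
E
```

```text
pos [564.1 338.4 223.6] toolyaw 63.4 q6 -0.57 t 23.2 F [ 1.1 -0.   0.2] open 59.8 grasp 0.0
-> [ 0.71  1.09 -0.13] turn [-0.   -0.   -3.48] q6 to -0.84
```

Call:
drive_tool --plan '[{"x": 0.71, "y": 1.09, "z": -0.13, "ax": 0, "ay": 0, "az": -3.48, "hand": 60}, {"x": 0.71, "y": 1.09, "z": -0.13, "ax": 0, "ay": 0, "az": -3.48, "hand": 60}, {"x": 0.71, "y": 1.09, "z": -0.13, "ax": 0, "ay": 0, "az": -3.48, "hand": 60}, {"x": 0.71, "y": 1.09, "z": -0.13, "ax": 0, "ay": 0, "az": -3.48, "hand": 60}, {"x": 0.71, "y": 1.09, "z": -0.13, "ax": 0, "ay": 0, "az": -3.48, "hand": 60}, {"x": 0.71, "y": 1.09, "z": -0.13, "ax": 0, "ay": 0, "az": -3.48, "hand": 60}]'

```text
clock: 23.85
eef_pos: [558.0, 400.5, 230.0]
tcp_rot: [-3.141, -0.0, 3.033]
contact_force: [-0.3, 0.0, 0.0]
opening: 0.705
grasp_force: 0.0
```

```bash
python3 - <<'E'
from seg import *
import pickle
i,f=grab("wrist"); cv2.imwrite("pics/full10.png",f[:,:,::-1]); pickle.dump(i,open("w10.pkl","wb"))
p=proj(i,[[557,403,0],[557,403,53],[557,403,82]]); print(p.round(1))
c=blob(f,p[1],(0,70,0),(25,255,255),80,3); print(c.min(0),c.max(0),rect(i,c,40))
cv2.imwrite("pics/w10.png",cv2.resize(f[140:340,210:430],None,fx=2.5,fy=2.5)[:,:,::-1])
go((557,403,22,84.3))
E
```

```text
[[319.  202.4]
 [319.2 214. ]
 [319.3 222.1]]
[310. 201.] [340. 229.] {'c': (561.6, 408.1), 'size': (27.8, 29.5), 'longdir': 87.1, 'area': 352}
pos [558.1 400.5 230.1] toolyaw 83.8 q6 -0.84 t 23.9 F [-0.  -0.2  0.6] open 59.9 grasp 0.0
-> [0.03 0.05 4.16] turn [-0.   -0.   -0.08] q6 to -0.84
```

View pics/w10.png

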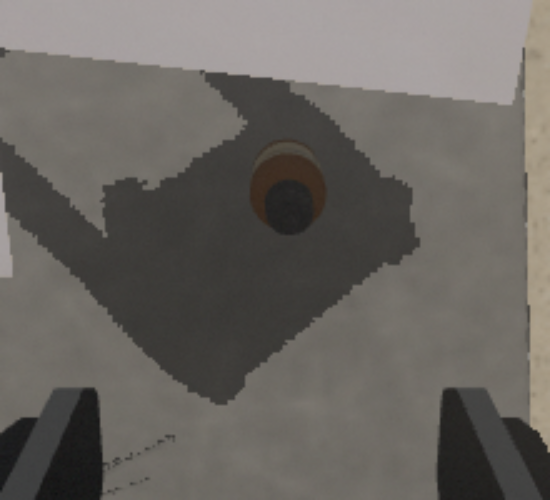

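The bottle's cap top is at crop (289,208), i.e. pixel (325.6,223.2), with the shoulder disc at about (325.2,216).

```bash
python3 - <<'E'
from seg import *
import pickle
i=pickle.load(open("w10.pkl","rb")); print(ray(i,(325.6,223.2),82)[0],ray(i,(325.2,216),53)[0])
p=ray(i,(325.6,223.2),82)[0]; go((p[0],p[1],22,84.3),(p[0],p[1],110,84.3))
E
```

```text
[558.57753325 408.24267923  82.        ] [559.48898857 408.41301919  53.        ]
pos [558.1 400.5 230.1] toolyaw 83.8 q6 -0.84 t 23.9 F [-0.  -0.2  0.6] open 59.9 grasp 0.0
-> [0.01 0.16 4.16] turn [-0.   -0.   -0.08] q6 to -0.84
-> [0.01 0.16 2.4 ] turn [-0.   -0.   -0.08] q6 to -0.84
```

Call:
drive_tool --plan '[{"x": 0, "y": 0.16, "z": 1, "ax": 0, "ay": 0, "az": 0, "hand": 65}, {"x": 0, "y": 0.16, "z": 2, "ax": 0, "ay": 0, "az": 0, "hand": 65}, {"x": 0, "y": 0.16, "z": 2.2, "ax": 0, "ay": 0, "az": 0, "hand": 65}, {"x": 0, "y": 0.16, "z": 2.2, "ax": 0, "ay": 0, "az": 0, "hand": 65}, {"x": 0, "y": 0.16, "z": 3, "ax": 0, "ay": 0, "az": 0, "hand": 65}, {"x": 0, "y": 0.16, "z": 3.8, "ax": 0, "ay": 0, "az": 0, "hand": 65}, {"x": 0, "y": 0.16, "z": 4.14, "ax": 0, "ay": 0, "az": 0, "hand": 65}, {"x": 0, "y": 0.16, "z": 4.14, "ax": 0, "ay": 0, "az": 0, "hand": 65}]'

```text
clock: 24.7
eef_pos: [558.5, 408.7, 22.8]
tcp_rot: [-3.14, -0.001, 3.035]
contact_force: [-0.1, 0.2, 0.5]
opening: 0.762
grasp_force: 0.0
```

Call:
drive_tool --plan '[{"x": 0, "y": 0, "z": 0, "ax": 0, "ay": 0, "az": 0, "hand": 50}, {"x": 0, "y": 0, "z": 0, "ax": 0, "ay": 0, "az": 0, "hand": 38}, {"x": 0, "y": 0, "z": 0, "ax": 0, "ay": 0, "az": 0, "hand": 25}, {"x": 0, "y": 0, "z": 0, "ax": 0, "ay": 0, "az": 0, "hand": 25}, {"x": 0, "y": 0, "z": 0, "ax": 0, "ay": 0, "az": 0, "hand": 25}, {"x": 0, "y": 0, "z": 0, "ax": 0, "ay": 0, "az": 0, "hand": 25}]' --grip_force 25

```text
clock: 25.3
eef_pos: [560.1, 409.9, 25.6]
tcp_rot: [3.139, 0.003, 3.036]
contact_force: [-0.2, -1.0, 6.8]
opening: 0.337
grasp_force: 25.4
```

```bash
python3 - <<'E'
from h import *
go((672.3,-62.9,180,84.3))
E
```

```text
pos [560.1 409.9  25.6] toolyaw 83.9 q6 -0.83 t 25.3 F [-0.2 -1.   6.8] open 28.8 grasp 25.4
-> [-3.24 -9.16 -3.1 ] turn [ 0.02  0.03 -0.06] q6 to -1.56
```

Call:
drive_tool --plan '[{"x": 0, "y": 0, "z": -0.6, "ax": 0, "ay": 0, "az": 0, "hand": 25}, {"x": 0, "y": 0, "z": -1.4, "ax": 0, "ay": 0, "az": 0, "hand": 25}, {"x": 0, "y": 0, "z": -2.2, "ax": 0, "ay": 0, "az": 0, "hand": 25}, {"x": 0, "y": 0, "z": -2.4, "ax": 0, "ay": 0, "az": 0, "hand": 25}, {"x": -0.2, "y": -0.6, "z": -2.4, "ax": 0, "ay": 0, "az": 0, "hand": 25}, {"x": -0.5, "y": -1.4, "z": -2.4, "ax": 0, "ay": 0, "az": 0, "hand": 25}, {"x": -0.8, "y": -2.2, "z": -2.4, "ax": 0, "ay": 0, "az": 0, "hand": 25}, {"x": -1, "y": -3, "z": -2.4, "ax": 0, "ay": 0, "az": 0, "hand": 25}]'

```text
clock: 26.1
eef_pos: [593.1, 253.2, 143.6]
tcp_rot: [3.141, 0.001, 3.036]
contact_force: [0.7, 0.5, -0.9]
opening: 0.341
grasp_force: 25.0
```

```bash
python3 - <<'E'
from h import *
go((672.3,-62.9,145,84.3))
E
```

```text
pos [593.1 253.2 143.6] toolyaw 83.9 q6 -1.06 t 26.1 F [ 0.7  0.5 -0.9] open 29.1 grasp 25.0
-> [-2.24 -6.12 -0.03] turn [ 0.    0.01 -0.06] q6 to -1.56
```

Call:
drive_tool --plan '[{"x": -0.3, "y": -0.8, "z": 0, "ax": 0, "ay": 0, "az": 0, "hand": 25}, {"x": -0.6, "y": -1.7, "z": 0, "ax": 0, "ay": 0, "az": 0, "hand": 25}, {"x": -0.9, "y": -2.6, "z": 0, "ax": 0, "ay": 0, "az": 0, "hand": 25}, {"x": -1.3, "y": -3.5, "z": 0, "ax": 0, "ay": 0, "az": 0, "hand": 25}, {"x": -1.6, "y": -4.4, "z": 0, "ax": 0, "ay": 0, "az": 0, "hand": 25}, {"x": -1.9, "y": -5.2, "z": 0, "ax": 0, "ay": 0, "az": 0, "hand": 25}, {"x": -2.2, "y": -5.9, "z": 0, "ax": 0, "ay": 0, "az": 0, "hand": 25}, {"x": -2.24, "y": -6.1, "z": 0, "ax": 0, "ay": 0, "az": 0, "hand": 25}]'

```text
clock: 26.9
eef_pos: [672.7, -64.3, 143.5]
tcp_rot: [-3.141, 0.002, 3.033]
contact_force: [-0.9, 0.3, -0.2]
opening: 0.345
grasp_force: 25.0
```

Call:
drive_tool --plan '[{"x": 0, "y": 0, "z": 0, "ax": 0, "ay": 0, "az": 0, "hand": 25}, {"x": 0, "y": 0, "z": 0, "ax": 0, "ay": 0, "az": 0, "hand": 25}, {"x": 0, "y": 0, "z": 0, "ax": 0, "ay": 0, "az": 0, "hand": 25}]'

```text
clock: 27.2
eef_pos: [671.3, -58.9, 143.2]
tcp_rot: [3.141, -0.0, 3.037]
contact_force: [0.5, 0.4, -0.4]
opening: 0.343
grasp_force: 25.0
```

```bash
python3 - <<'E'
from seg import *
import pickle
i,f=grab("wrist"); cv2.imwrite("pics/full11.png",f[:,:,::-1]); pickle.dump(i,open("w11.pkl","wb"))
print(proj(i,[[617.6,-57.4,14],[672.3,-62.9,3]]).round(1))
cv2.imwrite("pics/w11.png",f[:,:,::-1])
go((672.3,-62.9,60,84.3),(672.3,-62.9,28.5,84.3))
E
```

```text
[[310.9 162.1]
 [311.8 227.5]]
pos [671.4 -58.9 143.2] toolyaw 84.0 q6 -1.56 t 27.2 F [ 0.3 -0.1 -0.4] open 28.9 grasp 25.0
-> [-0.03 -0.08  1.66] turn [ 0.   -0.   -0.05] q6 to -1.56
-> [-0.03 -0.08  2.29] turn [ 0.   -0.   -0.05] q6 to -1.56
```

View pics/w11.png

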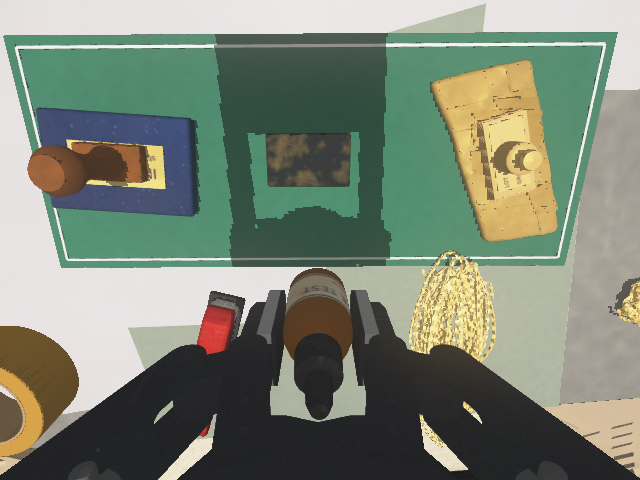

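All is placed well: stamp on pad, weight on tags, stone (266–351, 133–187) square to the mat, bottle upright in the gripper.

```bash
python3 - <<'E'
from seg import *
import pickle
i=pickle.load(open("w11.pkl","rb"))
s=ray(i,[(266,133),(351,133.5),(351,187),(267,187)],13.5)[:,:2]; print(s.round(1).tolist(),s.mean(0))
m=ray(i,[(5,37),(617,32),(564,266),(62,268)],3)[:,:2]; print(m.round(1).tolist(),m.mean(0))
c=s.mean(0); b=c+55*np.array([np.cos(np.radians(-5.7)),np.sin(np.radians(-5.7))]); print(b)
go((*b,60,84.3),(*b,28.5,84.3))
E
```

```text
[[593.0, -88.4], [600.0, -25.4], [639.8, -28.4], [633.0, -93.6]] [616.44704206 -58.9390345 ]
[[508.5, -265.8], [550.9, 169.6], [729.9, 151.9], [686.0, -283.6]] [618.80808123 -56.99488139]
[671.17509841 -64.40162074]
pos [671.4 -58.9 143.2] toolyaw 84.0 q6 -1.56 t 27.2 F [ 0.3 -0.1 -0.4] open 28.9 grasp 25.0
-> [-0.01 -0.11  1.66] turn [ 0.   -0.   -0.05] q6 to -1.57
-> [-0.01 -0.11  2.29] turn [ 0.   -0.   -0.05] q6 to -1.57
```

Call:
drive_tool --plan '[{"x": -0.03, "y": -0.11, "z": 0.7, "ax": 0, "ay": 0, "az": 0, "hand": 25}, {"x": -0.03, "y": -0.11, "z": 1.4, "ax": 0, "ay": 0, "az": 0, "hand": 25}, {"x": -0.03, "y": -0.11, "z": 2, "ax": 0, "ay": 0, "az": 0, "hand": 25}, {"x": -0.03, "y": -0.11, "z": 2.1, "ax": 0, "ay": 0, "az": 0, "hand": 25}, {"x": -0.03, "y": -0.11, "z": 2.1, "ax": 0, "ay": 0, "az": 0, "hand": 25}, {"x": -0.03, "y": -0.11, "z": 2.1, "ax": 0, "ay": 0, "az": 0, "hand": 25}, {"x": -0.03, "y": -0.11, "z": 2.1, "ax": 0, "ay": 0, "az": 0, "hand": 25}]'

```text
clock: 27.95
eef_pos: [674.0, -66.0, 40.2]
tcp_rot: [3.142, 0.003, 3.036]
contact_force: [0.3, 0.1, -0.1]
opening: 0.34
grasp_force: 25.0
```

```bash
python3 - <<'E'
from h import *
go((672.3,-64.2,28,84.3))
E
```

```text
pos [674.  -66.   40.2] toolyaw 84.0 q6 -1.57 t 27.9 F [ 0.3  0.1 -0.1] open 29.0 grasp 25.0
-> [0.04 0.03 0.24] turn [ 0.    0.03 -0.06] q6 to -1.57
```

Call:
drive_tool --plan '[{"x": 0.03, "y": 0.02, "z": 0.1, "ax": 0, "ay": 0, "az": 0, "hand": 25}, {"x": 0.03, "y": 0.02, "z": 0.18, "ax": 0, "ay": 0, "az": 0, "hand": 25}, {"x": 0.03, "y": 0.02, "z": 0.24, "ax": 0, "ay": 0, "az": 0, "hand": 25}, {"x": 0.03, "y": 0.02, "z": 0.24, "ax": 0, "ay": 0, "az": 0, "hand": 25}, {"x": 0.03, "y": 0.02, "z": 0.24, "ax": 0, "ay": 0, "az": 0, "hand": 25}]'

```text
clock: 28.45
eef_pos: [671.7, -65.3, 28.1]
tcp_rot: [-3.141, 0.001, 3.036]
contact_force: [-5.9, -0.6, 16.9]
opening: 0.342
grasp_force: 26.5
```

Standing on the mat. Release gently, rise.

Call:
drive_tool --plan '[{"x": 0, "y": 0, "z": -0.03, "ax": 0, "ay": 0, "az": 0, "hand": 25}, {"x": 0, "y": 0, "z": -0.03, "ax": 0, "ay": 0, "az": 0, "hand": 32}, {"x": 0, "y": 0, "z": -0.03, "ax": 0, "ay": 0, "az": 0, "hand": 40}, {"x": 0, "y": 0, "z": -0.03, "ax": 0, "ay": 0, "az": 0, "hand": 55}, {"x": 0, "y": 0, "z": -0.03, "ax": 0, "ay": 0, "az": 0, "hand": 60}, {"x": 0, "y": 0, "z": -0.9, "ax": 0, "ay": 0, "az": 0, "hand": 60}, {"x": 0, "y": 0, "z": -1.9, "ax": 0, "ay": 0, "az": 0, "hand": 60}, {"x": 0, "y": 0, "z": -2.9, "ax": 0, "ay": 0, "az": 0, "hand": 60}]'

```text
clock: 29.25
eef_pos: [670.7, -64.9, 172.1]
tcp_rot: [-3.142, -0.002, 3.036]
contact_force: [0.0, -0.4, -0.5]
opening: 0.702
grasp_force: 0.0
```

Call:
drive_tool --plan '[{"x": 1, "y": 0, "z": -1, "ax": 0, "ay": 0, "az": 0, "hand": 60}, {"x": 2, "y": 0, "z": -2, "ax": 0, "ay": 0, "az": 0, "hand": 60}, {"x": 3, "y": 0, "z": -3, "ax": 0, "ay": 0, "az": 0, "hand": 60}, {"x": 3, "y": 0, "z": -3, "ax": 0, "ay": 0, "az": 0, "hand": 60}, {"x": 3, "y": 0, "z": -3, "ax": 0, "ay": 0, "az": 0, "hand": 60}, {"x": 3, "y": 0, "z": -3, "ax": 0, "ay": 0, "az": 0, "hand": 60}]'

```text
clock: 29.85
eef_pos: [522.2, -49.1, 323.0]
tcp_rot: [3.142, 0.004, 3.036]
contact_force: [-0.8, -0.5, 0.9]
opening: 0.701
grasp_force: 0.0
```

```bash
python3 - <<'E'
from h import *
i,f=grab("wrist"); a=proj(i,[645,-60,20])[0].astype(int); print(a, proj(i,[[671,-64.4,3],[671,-64.4,82]]).round())
cv2.imwrite("pics/w12.png",f[:,:,::-1]); import pickle; pickle.dump(i,open("w12.pkl","wb"))
go()
E
```

```text
[318 278] [[317. 290.]
 [317. 319.]]
pos [522.5 -49.1 321.4] toolyaw 83.9 q6 -1.56 t 29.9 F [-0.   1.5 -0.7] open 59.9 grasp 0.0
```

View pics/w12.png

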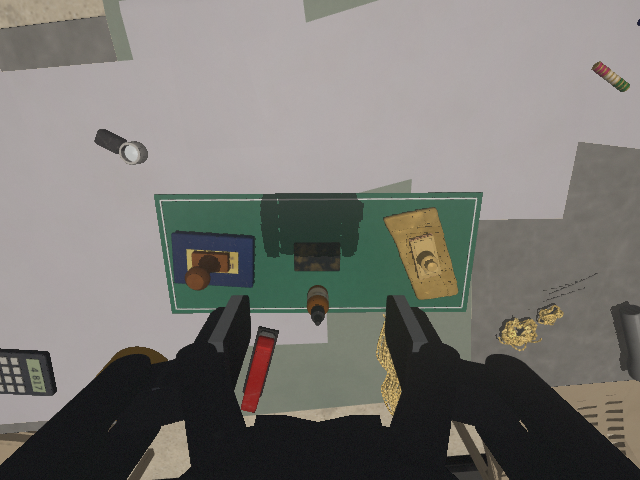

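Everything stands as asked: the bottle at (317,300) behind the stone (317,257), the stamp on the pad, and the weight on the tags.

```bash
python3 -c "
from rig import r; print(r.sign_off())"
```

```text
the job is handed in; nothing more can be done
None
```

The job is done and handed in at about 30 s of robot time: tags and weight on the parcel, stamp on the ink pad, touchstone mid-mat and the bottle upright behind it (2 cm gap aimed for, not measured afterwards), with the loupe and bead bar left alone.

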